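# Turn a graphics module over and hold its solder side up for inspection

## Task

The small blue circuit board lies chip side up in the board holder. Turn it over and finish holding it in the gripper with its solder side (the face with the steel cross brace) up, level and still, over the holder it came from and at least 15 cm above the bench, so that its underside can be photographed; you may stand it on end in the black slotted rack to change grip. Do not drop the board, leave the fan, the flux jar and the screwdriver where they are, and end the program while still holding the board, with nothing else carrying it.

Things in the scene. Friction and masses are not known exactly. Their poses are not given: they have to be found in the camera images.
- board_center (a point): Centre (half-way through) of the loose blue circuit board: 100 (its x) x 60 (y) x 3.2 mm, 70 to 130 g, centre of mass within 2 mm. z points out of the chip face: up at the start, down when turned over. Chips up to 4 mm high lie within 28 mm of the centre along x, so both ends are bare for 22 mm; the long edges are straight and bare. Grip it across its 60 mm width.
- board: The same board; origin at the middle of its solder face (1.6 mm from the centre), axes as above. Gold contacts on the -x end. The solder face carries a flat steel cross brace, 1.6 mm high, within 20 mm of the middle.
- holder_seat (a point): Midway between the grey jaws of the board holder, at the height of their ledges, 53 mm above the bench. x along the holder and the board's length, z up. The board's ends rest on the ledges (x = 42 to 52 mm either side; board centre 1.6 mm above this point) between 3 mm lips level with its chip face, with 2 mm of play: it is not clamped and lifts straight out.
- holder: Board holder, fixed; origin under its middle, 3 mm above the bench, axes as at the seat. Jaws 50 mm wide (y), out to x = 66 mm. Between them it is open down to a 26 mm wide rail whose top is 31 mm below the ledges. A clamp knob, 18 mm in diameter, reaches to x = 106 mm, lower than the ledges.
- rack_slot (a point): Centre of the floor of the middle slot of the black board rack, 13 mm above the bench; z up. Slots run along y (74 mm long); five of them, at x = -40, -20, 0, 20, 40 mm, each 5.2 mm wide. The ribs between have round tops (radius 7.4 mm) 19 mm above the slot floor, so a board let down within 5 mm of a slot's middle slides in.
- rack: Board rack, fixed, 150 (x) x 90 (y) x 29 mm; origin under its middle, axes as at the slot. The board can stand in a slot on either of its 60 mm ends, 100 mm tall, and leans up to about 10 degrees when let go.
- fan: Bystander: black laptop fan with copper fins, 95 x 70 x 12 mm, loose on the bench; origin at its underside.
- flux: Bystander: small amber jar, 40 mm in diameter, 45 mm high, loose on the bench; origin at the centre of its underside.
- driver: Bystander: screwdriver 170 mm long lying loose on the blue mat, along its own x; origin at its underside.
There are look-alikes about, which are no part of the job. What is shaped like the board but white is not meant. Leave any turquoise look-alike of the rack alone.

How it is judged (in metres and radians):
On the way:
1. the board is lifted out of the holder by the gripper (z of board_center in the frame of holder_seat above 0.02 m and contact force between board and the fingers above 1 N and contact force between board and holder below 0.05 N), for 0.1 s.
At the end, for the whole second after the job is handed in: The board is held by the fingers alone, solder side up and level within 8 degrees, its centre at least 145 mm above the bench and within 50 mm (horizontally) of the middle of the holder, still (under 20 mm/s and 0.1 rad/s); fan, jar and screwdriver within 20 mm of where they were (angle between board_center's own z axis and vertical above 3 rad and height (world z) of board_center above 0.145 m and horizontal distance between board_center and holder_seat below 0.05 m and contact force between board and the fingers above 1 N and contact force between board and holder below 0.05 N and contact force between board and rack below 0.05 N and linear speed of board below 0.02 m/s and angular speed of board below 0.1 rad/s and distance of each of fan, flux, driver from where it was at the start of the episode below 0.02 m); the arm keeps its last pose, push and grip.
It fails at once if the board is dropped or thrown (linear speed of board above 0.9 m/s and contact force between board and the fingers below 0.2 N).
It fails at once if a bystander is knocked away (distance of any of fan, flux, driver from where it was at the start of the episode above 0.03 m).
It also fails if it takes over 61 s, if anything falls off the work surface, if the arm or the gripper's body presses on something with over 40 N, if the wrist force passes 120 N, or if a joint passes its speed limit or range.

## Robot

A 6-joint arm with a two-finger parallel gripper is mounted at the origin on the work surface. World frame = base frame: x ahead of the robot, y to its left, z up, the work surface at z = 0. Lengths are in mm, angles in rad, forces in N, time in s.
With the tool pointing down it reaches from about 350 to 775 mm from the base axis. Payload 7.3 kg.
Tool frame: the origin (TCP) lies at the very end of the fingers, on their centre line; the grasp point (between the pads) lies 19 mm behind it; z points along the fingers, y is the line along which they close (so a half turn about z gives the same grasp; the last joint's range is limited). The gripper opens to 92 mm and grips with 3 to 60 N. Pads are 19 mm wide; open, the fingers measure 130 mm over their backs; the gripper's body (75 mm by 190 mm) begins 47 mm behind the grasp point.
Start: joints at [-1.378, 0.342, 1.524, -0, 1.275, -0.146], TCP at [174.51, -495.168, 226.741] pointing down, gripper open.
Joint ranges: [-2.53, 2.53], [-0.77, 2.02], [0.04, 2.7], [-1, 4.14], [0.28, 2.66], [-3.11, 3.11]. Speed limits (rad/s): [2.57, 2.57, 3.14, 3.14, 3.14, 3.14].

## Interface

Orientations are given as [roll, pitch, yaw] about the fixed x, y, z axes, in that order (R = Rz(yaw) Ry(pitch) Rx(roll)).
In Python, from plant import * gives the robot as it stands.
- The arm moves only by the tool arm_command, never from a script. Its arguments are lists of equal length, an entry for each row: "gripper": the finger opening in mm, from 0 to 91.8; "dp": the shift along the tool's x, y, z in units of 25 mm (1.0 is 25 mm), a list of three; "twist": the turn about the tool's z in units of 5 degrees (1.0 is 5 degrees). A call has exactly 5 rows; each row shifts and turns the commanded pose from where the row before left it, along the tool's axes as they then stand; what a row does not reach is not made up. A row lasts 1/8 s, in which the tool goes at most 62.5 mm and 10.7 degrees, less where a joint would pass 70% of its speed; a pose out of reach is approached as far as the arm can. A call is refused whole if a number of a shift passes 1 or a number of a turn 1, either way. A call with a gripper value outside its range is refused whole. The fingers move at their own pace and stop on an object; the grip force is fixed at half the most. Time passes only in rows, so rows that do not move let the fingers close, or fill a call up. It gives the time, the measured TCP pose, the force, the opening and the grip force at its end, in the units of the state.
- get_obs(): the state, without advancing time (a new reading comes with each control period).
- capture(name): name is "scene" or "top" or "wrist"; returns the picture (400x640x3 uint8, red, green, blue); there is no depth.
- get_calibration(name): a dict with "mtx" (3x3 intrinsics, pixels), "position" and "attitude" of the camera in the world; the wrist camera has in their place "mount" (4x4, takes a point from camera to tool coordinates, whose origin is the TCP and whose axes are the flange's). Camera axes: x right, y down, z forward; pixel columns grow to the right and rows downward; lengths in mm; the calibration is good to about 2 mm. A picture is of the moment at which its call begins: read the wrist's pose just before it. get_calibration takes no time and is no camera call.
- close_job(): hands the job in; it is judged then, once.
The state is a dict: "time": time; "joint_positions": joint angles; "dq": joint speeds; "tau": joint torques, N m; "tool_pos": TCP position; "tcp_rot": TCP orientation; "contact_force": force on the tool from outside, world axes, zero at the start; "moment": the same for the moment, N m; "grip_width": finger opening in mm; "finger_force": force on a finger pad.
Only numpy, scipy, OpenCV 4.12 (cv2) and the standard library are available. Lean on these libraries where they do the work, as an engineer would, in place of code of your own. Each camera call takes 0.05 s, during which the arm holds its last target. There are 200 camera calls.

## Working session

There is one attempt and no reset: what is moved stays moved. The work goes in short steps, Python scripts to look and compute and a tool call to move; the robot and the scene stay as the last step left them, time stands still between calls to the robot, and variables do not carry over. Pictures are saved under pics/ and viewed, at most 10 in all, crops included, and the job is handed in when it is done.

Besides the shell and the picture viewer there is one more tool, called after "Request:" as a command line: name --pt "numbers of a row" for each row, then --argument value for the rest. arm_command: Moves the arm, as the interface text tells. Its arguments: {"type":"object","properties":{"gripper":{"type":"array"},"dp":{"type":"array"},"twist":{"type":"array"}},"required":["gripper","dp","twist"]}

```bash
ls; mkdir -p pics; cat > h.py <<'E'
from plant import *
import numpy as np, cv2, json
from scipy.spatial.transform import Rotation as R
def save(n,im): cv2.imwrite('pics/'+n+'.png',im[:,:,::-1])
E
python3 - <<'E'
from h import *
for n in ['scene','top','wrist']:
    c=get_calibration(n); print(n,{k:np.round(np.array(v),3).tolist() for k,v in c.items()})
    im=capture(n); np.save(n+'0.npy',im)
a=np.load('scene0.npy');b=np.load('top0.npy')
save('scene0',a); save('top0',b); save('wrist0',np.load('wrist0.npy'))
print(get_obs())
E
```

```text
pics
scene {'mtx': [[367.816, 0.0, 320.526], [0.0, 367.816, 190.342], [0.0, 0.0, 1.0]], 'position': [952.415, -749.205, 825.397], 'attitude': [-2.3, -0.006, 0.501]}
top {'mtx': [[465.529, 0.0, 317.387], [0.0, 465.529, 193.703], [0.0, 0.0, 1.0]], 'position': [412.987, 8.93, 1569.375], 'attitude': [-3.047, 0.002, -1.582]}
wrist {'mtx': [[337.206, 0.0, 316.903], [0.0, 337.206, 195.992], [0.0, 0.0, 1.0]], 'mount': [[-0.001, -0.965, -0.261, 70.447], [1.0, -0.001, -0.001, 0.666], [0.0, -0.261, 0.965, -158.826], [0.0, 0.0, 0.0, 1.0]]}
{'time': 0.15, 'joint_positions': array([-1.37798011e+00,  3.42557061e-01,  1.52477155e+00, -2.02923719e-05,
        1.27541645e+00, -1.46007046e-01]), 'dq': array([ 0.00042614, -0.00271955, -0.00269089, -0.00058128, -0.00058312,
        0.00034705]), 'tau': array([ 1.15952040e-03, -4.31468439e+01, -2.44353426e+01,  7.17583112e-02,
        5.37086022e-02, -7.55672568e-05]), 'tool_pos': array([ 174.45177185, -494.85058529,  226.21662671]), 'tcp_rot': array([-3.14044969e+00, -1.48461466e-04,  3.38829095e-01]), 'contact_force': array([ 0.16871335,  0.44907567, -0.17880658]), 'moment': array([0.0508195 , 0.04165746, 0.01691438]), 'finger_force': 0.0, 'grip_width': 92.24695840941408}
```

View pics/scene0.png

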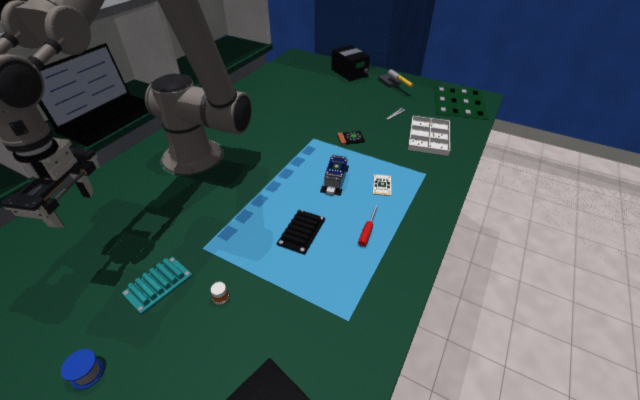

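View pics/top0.png

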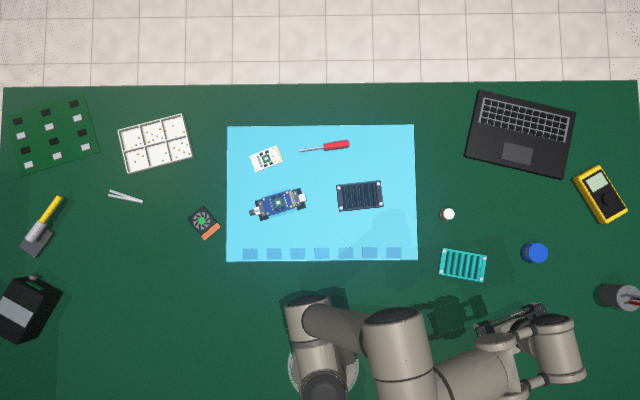

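Candidates are the dark-blue board in the holder (top 278,204; scene 337,170) and a white one (top 267,158; scene 382,184). The blue one fits the description. For the rack, the candidates are black (top 360,195; scene 302,231) and turquoise (463,265); the black one is meant. I'll confirm with one crop.

```bash
python3 - <<'E'
from h import *
a=np.load('scene0.npy');b=np.load('top0.npy')
c1=cv2.resize(b[170:235,240:400],None,fx=5,fy=5,interpolation=cv2.INTER_CUBIC)[:, :800]
c2=cv2.resize(a[145:260,265:395],None,fx=2.2,fy=2.2,interpolation=cv2.INTER_CUBIC)
o=np.zeros((c1.shape[0]+c2.shape[0],800,3),np.uint8);o[:c1.shape[0],:c1.shape[1]]=c1;o[c1.shape[0]:,:c2.shape[1]]=c2
save('crop1',o)
E
```

```text
(no output)
```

View pics/crop1.png

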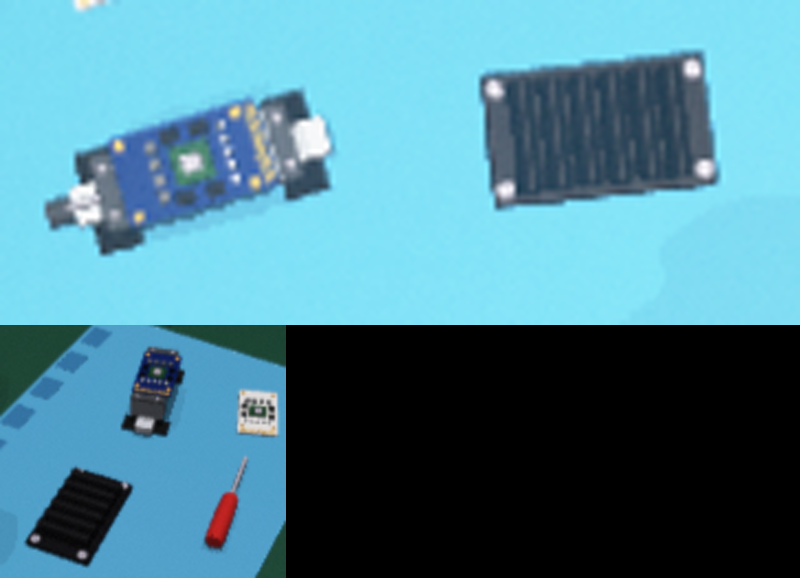

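The crop confirms a blue board with chips in the grey holder, its gold contacts at the top-image right end (about 292,200), and a black five-slot rack with 4 white screws. Next I triangulate both.

```bash
cat >> h.py <<'E'
def ray(n,uv,obs=None):
    c=get_calibration(n);K=np.array(c['mtx'])
    d=np.linalg.solve(K,np.array([uv[0],uv[1],1.]))
    if n=='wrist':
        M=np.array(c['mount']);Rt=R.from_euler('xyz',obs['tcp_rot']).as_matrix()
        return Rt@M[:3,3]+np.array(obs['tool_pos']),Rt@M[:3,:3]@d
    return np.array(c['position']),R.from_euler('xyz',c['attitude']).as_matrix()@d
def onz(n,uv,z,obs=None):
    o,d=ray(n,uv,obs);return o+d*(z-o[2])/d[2]
def tri(rs):
    A=0;b=0
    for o,d in rs:
        d=d/np.linalg.norm(d);P=np.eye(3)-np.outer(d,d);A=A+P;b=b+P@o
    p=np.linalg.solve(A,b)
    return p,[np.linalg.norm((np.eye(3)-np.outer(d,d)/(d@d))@(p-o)) for o,d in rs]
def blob(m):
    m=cv2.morphologyEx(m.astype(np.uint8)*255,cv2.MORPH_CLOSE,np.ones((5,5)))
    cs,_=cv2.findContours(m,cv2.RETR_EXTERNAL,cv2.CHAIN_APPROX_NONE)
    return max(cs,key=cv2.contourArea)
def blue(im,roi=None):
    h=cv2.cvtColor(im,cv2.COLOR_RGB2HSV).astype(int)
    m=(h[...,0]>108)&(h[...,0]<130)&(h[...,1]>120)&(h[...,2]>40)
    if roi: q=np.zeros_like(m);q[roi[1]:roi[3],roi[0]:roi[2]]=1;m&=q
    return m
E
python3 - <<'E'
from h import *
ims={'scene':np.load('scene0.npy'),'top':np.load('top0.npy')}
roi={'scene':(310,145,370,200),'top':(240,175,320,230)}
cen={}
for n in ims:
    c=blob(blue(ims[n],roi[n]));r=cv2.minAreaRect(c);cen[n]=r[0];print(n,r,cv2.contourArea(c))
p,e=tri([ray(n,cen[n]) for n in cen]);print('board',p,e)
bx=cv2.boxPoints(cv2.minAreaRect(blob(blue(ims['top'],roi['top']))))
print(np.round([onz('top',q,56) for q in bx],1))
# rack screws
sc={}
for n,q in {'top':(330,175,390,217),'scene':(270,205,330,256)}.items():
    h=ims[n][q[1]:q[3],q[0]:q[2]].astype(int); m=(h.min(2)>(150 if n=='top' else 110))&(h.max(2)-h.min(2)<45)
    k,l,s,ce=cv2.connectedComponentsWithStats(m.astype(np.uint8))
    sc[n]=[(ce[i]+[q[0],q[1]]).round(1).tolist() for i in range(1,k)];print(n,sc[n],s[1:,4])
    mm=np.zeros(ims[n].shape[:2],bool);mm[q[1]:q[3],q[0]:q[2]]=h.max(2)<(110 if n=='top' else 60)
    r=cv2.minAreaRect(blob(mm));print(r)
print(np.round([onz('top',u,29) for u in sc['top']],1));print(np.round([onz('scene',u,29) for u in sc['scene']],1))
E
```

```text
scene ((336.4189147949219, 165.48648071289062), (17.755090713500977, 16.27549934387207), 9.462322235107422) 229.5
top ((276.6415100097656, 202.74525451660156), (16.62062644958496, 27.472108840942383), 74.05460357666016) 398.5
board [529.55629362 144.02032446  57.29870054] [np.float64(0.6822546953062769), np.float64(0.6822546953064441)]
[[543.4 194.3  56. ]
 [567.2 108.   56. ]
 [514.7  93.4  56. ]
 [491.1 179.4  56. ]]
top [[378.0, 183.2], [338.4, 187.4], [380.7, 203.2], [340.5, 207.6]] [10 10 12 11]
((358.9024658203125, 196.12196350097656), (25.6201171875, 43.289161682128906), 83.6598129272461)
scene [[321.5, 217.5], [280.4, 241.7], [302.0, 249.0]] [4 9 9]
((300.70587158203125, 231.3235321044922), (28.640262603759766, 45.790122985839844), 30.963754653930664)
[[ 592.5 -191.6   29. ]
 [ 580.   -59.5   29. ]
 [ 525.7 -198.9   29. ]
 [ 512.6  -65.4   29. ]]
[[ 589.9  -70.8   29. ]
 [ 534.  -209.5   29. ]
 [ 600.5 -202.6   29. ]]
```

```bash
cat >> h.py <<'E'
def plan(p,yaw,n,dy=None):
    """rows from present pose to TCP p (mm) and yaw (deg), tool down"""
    o=get_obs();P=np.array(o['tool_pos']);y=np.degrees(o['tcp_rot'][2]);p=np.array(p,float)
    D=(p-P)/n;ty=(yaw-y)/n;rows=[]
    print('from',P.round(1),round(y,2),'delta',(p-P).round(1),round(yaw-y,2))
    for i in range(n):
        tgt=P+(p-P)/(n-i);a=np.radians(y);ex=np.array([np.cos(a),np.sin(a),0]);ey=np.array([np.sin(a),-np.cos(a),0])
        d=tgt-P;v=np.round([d@ex/25,d@ey/25,-d[2]/25],2)
        t=round(-(yaw-y)/(n-i)/5,2)
        P=P+25*(v[0]*ex+v[1]*ey-v[2]*np.array([0,0,1]));y-=5*t;rows.append((v.tolist(),t))
    for i in range(0,n,5): print('dp',[r[0] for r in rows[i:i+5]],'tw',[r[1] for r in rows[i:i+5]])
E
python3 - <<'E'
from h import *
for z in (13,29): print(np.round([onz('top',u,z)[:2] for u in [[378.0, 183.2], [338.4, 187.4], [380.7, 203.2], [340.5, 207.6]]],1).tolist())
print(tri([ray('top',(378,183.2)),ray('scene',(302,249))]),tri([ray('top',(340.5,207.6)),ray('scene',(281,221))])[0])
print(tri([ray('top',(338.4,187.4)),ray('scene',(321.5,217.5))]))
plan([532,142,200],105.5,30)
E
```

```text
[[594.4, -193.7], [581.7, -60.2], [526.8, -201.1], [513.6, -66.2]]
[[592.5, -191.6], [580.0, -59.5], [525.7, -198.9], [512.6, -65.4]]
(array([ 594.2595762 , -193.27875625,   15.24216313]), [np.float64(0.1536969671818429), np.float64(0.15369696718154927)]) [490.39633288 -87.39160621 -15.65944144]
(array([582.52646272, -59.50689019,  14.87847913]), [np.float64(1.1878741291895856), np.float64(1.1878741291896013)])
from [ 174.5 -494.9  226.2] 19.41 delta [357.5 636.9 -26.2] 86.09
dp [[0.73, -0.64, 0.03], [0.76, -0.61, 0.04], [0.79, -0.57, 0.03], [0.82, -0.53, 0.04], [0.84, -0.48, 0.03]] tw [np.float64(-0.57), np.float64(-0.57), np.float64(-0.57), np.float64(-0.57), np.float64(-0.57)]
dp [[0.87, -0.44, 0.04], [0.89, -0.4, 0.03], [0.91, -0.35, 0.04], [0.92, -0.31, 0.03], [0.94, -0.26, 0.04]] tw [np.float64(-0.57), np.float64(-0.57), np.float64(-0.58), np.float64(-0.57), np.float64(-0.58)]
dp [[0.95, -0.21, 0.03], [0.96, -0.17, 0.04], [0.97, -0.12, 0.03], [0.97, -0.07, 0.04], [0.97, -0.02, 0.03]] tw [np.float64(-0.57), np.float64(-0.58), np.float64(-0.57), np.float64(-0.58), np.float64(-0.57)]
dp [[0.97, 0.03, 0.04], [0.97, 0.08, 0.03], [0.97, 0.13, 0.04], [0.96, 0.17, 0.03], [0.95, 0.22, 0.04]] tw [np.float64(-0.58), np.float64(-0.57), np.float64(-0.58), np.float64(-0.57), np.float64(-0.58)]
dp [[0.94, 0.27, 0.03], [0.92, 0.32, 0.04], [0.9, 0.36, 0.03], [0.88, 0.41, 0.04], [0.86, 0.45, 0.03]] tw [np.float64(-0.57), np.float64(-0.58), np.float64(-0.57), np.float64(-0.58), np.float64(-0.57)]
dp [[0.84, 0.49, 0.04], [0.82, 0.54, 0.03], [0.79, 0.57, 0.04], [0.75, 0.62, 0.03], [0.73, 0.65, 0.04]] tw [np.float64(-0.58), np.float64(-0.57), np.float64(-0.58), np.float64(-0.57), np.float64(-0.58)]
```

Request:
arm_command --gripper '[91,91,91,91,91]' --pt "0.73 -0.64 0.03" --pt "0.76 -0.61 0.04" --pt "0.79 -0.57 0.03" --pt "0.82 -0.53 0.04" --pt "0.84 -0.48 0.03" --twist '[-0.57,-0.57,-0.57,-0.57,-0.57]'

```text
time: 0.78
tool_pos: [234.1, -388.1, 222.2]
tcp_rot: [-3.141, -0.0, 0.589]
contact_force: [-0.1, -0.0, -0.1]
grip_width: 91.0
finger_force: 0.0
```

Request:
arm_command --gripper '[91,91,91,91,91]' --pt "0.87 -0.44 0.04" --pt "0.89 -0.4 0.03" --pt "0.91 -0.35 0.04" --pt "0.92 -0.31 0.03" --pt "0.94 -0.26 0.04" --twist '[-0.57,-0.57,-0.58,-0.57,-0.58]'

```text
time: 1.4
tool_pos: [293.8, -282.1, 217.8]
tcp_rot: [-3.141, -0.0, 0.839]
contact_force: [0.4, -0.0, -0.1]
grip_width: 91.0
finger_force: 0.0
```

Request:
arm_command --gripper '[91,91,91,91,91]' --pt "0.95 -0.21 0.03" --pt "0.96 -0.17 0.04" --pt "0.97 -0.12 0.03" --pt "0.97 -0.07 0.04" --pt "0.97 -0.02 0.03" --twist '[-0.57,-0.58,-0.57,-0.58,-0.57]'

```text
time: 2.02
tool_pos: [353.3, -175.9, 213.6]
tcp_rot: [-3.141, -0.0, 1.09]
contact_force: [-0.2, -0.1, 0.1]
grip_width: 90.9
finger_force: 0.0
```

Request:
arm_command --gripper '[91,91,91,91,91]' --pt "0.97 0.03 0.04" --pt "0.97 0.08 0.03" --pt "0.97 0.13 0.04" --pt "0.96 0.17 0.03" --pt "0.95 0.22 0.04" --twist '[-0.58,-0.57,-0.58,-0.57,-0.58]'

```text
time: 2.65
tool_pos: [413.0, -69.8, 209.1]
tcp_rot: [-3.141, 0.0, 1.341]
contact_force: [0.9, 0.9, 0.3]
grip_width: 91.0
finger_force: 0.0
```

Request:
arm_command --gripper '[91,91,91,91,91]' --pt "0.94 0.27 0.03" --pt "0.92 0.32 0.04" --pt "0.9 0.36 0.03" --pt "0.88 0.41 0.04" --pt "0.86 0.45 0.03" --twist '[-0.57,-0.58,-0.57,-0.58,-0.57]'

```text
time: 3.28
tool_pos: [472.7, 36.1, 204.7]
tcp_rot: [-3.141, 0.0, 1.592]
contact_force: [0.8, 0.3, 0.9]
grip_width: 91.0
finger_force: 0.0
```

Request:
arm_command --gripper '[91,91,91,91,91]' --pt "0.84 0.49 0.04" --pt "0.82 0.54 0.03" --pt "0.79 0.57 0.04" --pt "0.75 0.62 0.03" --pt "0.73 0.65 0.04" --twist '[-0.58,-0.57,-0.58,-0.57,-0.58]'

```text
time: 3.9
tool_pos: [532.3, 142.5, 200.1]
tcp_rot: [-3.141, 0.0, 1.843]
contact_force: [0.8, 0.1, -0.0]
grip_width: 90.8
finger_force: 0.0
```

```bash
python3 - <<'E'
from h import *
o=get_obs();im=capture('wrist');save('w1',im);np.save('w1.npy',im);np.save('w1o.npy',o,allow_pickle=True)
print(o['time'],o['tool_pos'],o['tcp_rot'],np.abs(o['dq']).max())
r=cv2.minAreaRect(blob(blue(im)));print(r);print(np.round([onz('wrist',u,56,o) for u in cv2.boxPoints(r)],1))
E
```

```text
3.9 [532.29867996 142.46258587 200.09718595] [-3.14094157e+00  4.66499607e-05  1.84323762e+00] 0.36408127341117613
((316.0, 184.0), (106.0, 66.0), 90.0)
[[491.  180.   56. ]
 [547.2 195.6  56. ]
 [576.5  99.6  56. ]
 [515.3  82.5  56. ]]
```

View pics/w1.png

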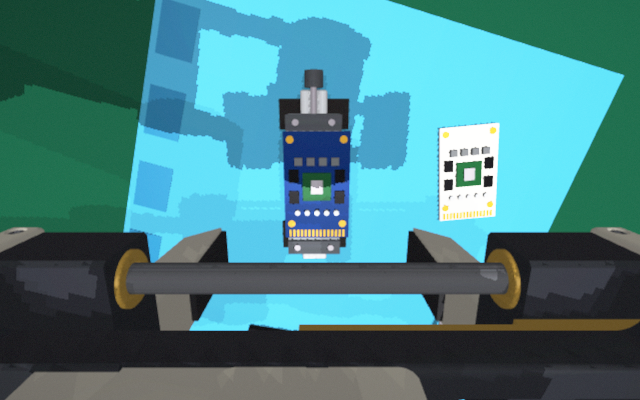

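The wrist view shows the blue board at (316,184), aligned with the tool, gold contacts toward the bottom (237) and the clamp knob at the top. I'll grip it 10 mm off centre towards the knob.

Request:
arm_command --gripper '[91,91,91,91,91]' --pt "0.28 -0.02 0.9" --pt "0 0 0.9" --pt "0 0 0.9" --pt "0 0 0.9" --pt "0 0 0.9" --twist '[0,0,0,0,0]'

```text
time: 4.58
tool_pos: [529.4, 148.0, 87.0]
tcp_rot: [-3.141, 0.0, 1.841]
contact_force: [-0.1, -0.7, 0.8]
grip_width: 91.0
finger_force: 0.0
```

Request:
arm_command --gripper '[91,91,91,91,56]' --pt "0 0 0.8" --pt "0 0 0.6" --pt "0 0 0.3" --pt "0 0 0.18" --pt "0 0 0" --twist '[0,0,0,0,0]'

```text
time: 5.2
tool_pos: [529.9, 148.4, 41.1]
tcp_rot: [3.141, 0.0, 1.842]
contact_force: [0.0, 0.4, 0.3]
grip_width: 85.1
finger_force: 0.0
```

Request:
arm_command --gripper '[50,50,50,50,50]' --pt "0 0 0" --pt "0 0 0" --pt "0 0 0" --pt "0 0 0" --pt "0 0 0" --twist '[0,0,0,0,0]'

```text
time: 5.82
tool_pos: [529.9, 148.4, 41.3]
tcp_rot: [3.141, 0.0, 1.842]
contact_force: [-0.2, 0.2, 2.7]
grip_width: 59.0
finger_force: 30.0
```

```bash
python3 - <<'E'
from h import *
o=get_obs();print({k:np.round(v,2).tolist() for k,v in o.items() if k not in('tau','dq')})
E
```

```text
{'time': 5.82, 'joint_positions': [0.13, 0.6, 1.68, -0.0, 0.87, -0.14], 'tool_pos': [529.95, 148.38, 41.25], 'tcp_rot': [3.14, 0.0, 1.84], 'contact_force': [-0.2, 0.22, 2.65], 'moment': [-0.03, -0.11, -0.01], 'finger_force': 30.0, 'grip_width': 59.0}
```

Request:
arm_command --gripper '[50,50,50,50,50]' --pt "0 0 -0.3" --pt "0 0 -0.6" --pt "0 0 -1" --pt "0 0 -1" --pt "0 0 -1" --twist '[0,0,0,0,0]'

```text
time: 6.45
tool_pos: [529.8, 148.4, 140.2]
tcp_rot: [3.141, 0.0, 1.842]
contact_force: [-0.0, -0.5, -0.4]
grip_width: 59.3
finger_force: 30.0
```

Request:
arm_command --gripper '[50,50,50,50,50]' --pt "0 0 -0.5" --pt "0 0 0" --pt "0 0 0" --pt "0 0 0" --pt "0 0 0" --twist '[0,0,0,0,0]'

```text
time: 7.08
tool_pos: [529.5, 148.3, 150.3]
tcp_rot: [-3.14, -0.0, 1.841]
contact_force: [0.4, 0.5, -0.9]
grip_width: 59.0
finger_force: 30.0
```

```bash
python3 - <<'E'
from h import *
o=get_obs();im=capture('wrist');s=capture('scene');t=capture('top')
print(o['tool_pos'],o['contact_force'],o['grip_width'])
w=np.zeros((600,800,3),np.uint8);w[:400,:640]=im
w[400:600,:260]=cv2.resize(s[110:210,270:400],None,fx=2,fy=2);w[400:600,270:630]=cv2.resize(t[160:260,220:400],None,fx=2,fy=2)
save('w2',w)
E
```

```text
[529.48458188 148.29526396 150.25926095] [ 0.40324152  0.46272861 -0.86904512] 58.96857827224671
```

View pics/w2.png

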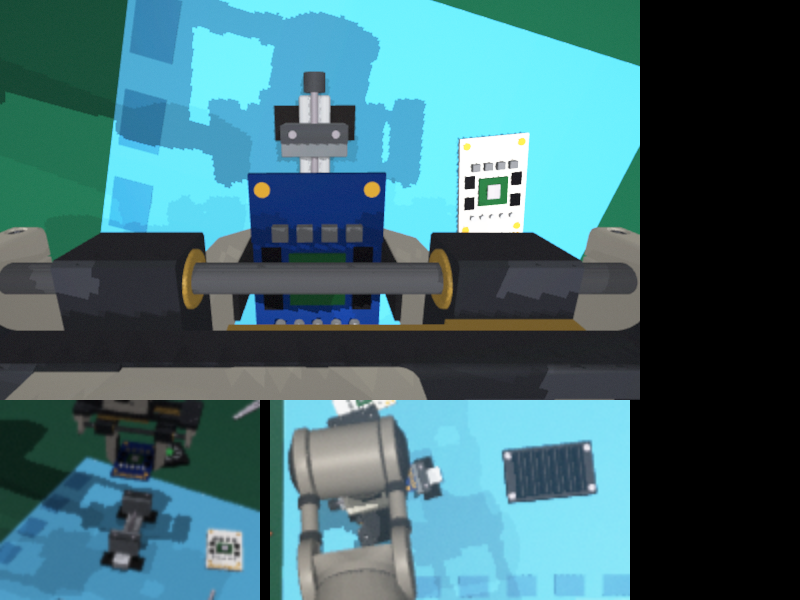

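Wrist view: the board is held level (far edge row 173, cols 249–385) with the holder empty behind it. It does not swing, and the tool can only yaw. So I'll pivot the board in the pads: push its short end up on a jaw's side, then swing it over in the rack.

```bash
python3 - <<'E'
from h import *
plan([510.3,77.2,70],15.5,20)
E
```

```text
from [529.7 148.3 150.7] 105.51 delta [-19.4 -71.1 -80.7] -90.01
dp [[-0.13, -0.08, 0.16], [-0.13, -0.07, 0.16], [-0.14, -0.05, 0.16], [-0.14, -0.04, 0.16], [-0.14, -0.03, 0.16]] tw [np.float64(0.9), np.float64(0.9), np.float64(0.9), np.float64(0.9), np.float64(0.9)]
dp [[-0.15, -0.02, 0.16], [-0.15, -0.01, 0.16], [-0.15, 0.0, 0.16], [-0.15, 0.01, 0.16], [-0.14, 0.02, 0.16]] tw [np.float64(0.9), np.float64(0.9), np.float64(0.9), np.float64(0.9), np.float64(0.9)]
dp [[-0.14, 0.04, 0.16], [-0.14, 0.05, 0.16], [-0.13, 0.06, 0.16], [-0.13, 0.07, 0.16], [-0.13, 0.08, 0.16]] tw [np.float64(0.9), np.float64(0.9), np.float64(0.9), np.float64(0.9), np.float64(0.9)]
dp [[-0.12, 0.09, 0.17], [-0.11, 0.09, 0.16], [-0.1, 0.1, 0.17], [-0.09, 0.11, 0.16], [-0.09, 0.13, 0.17]] tw [np.float64(0.9), np.float64(0.9), np.float64(0.9), np.float64(0.9), np.float64(0.9)]
```

Request:
arm_command --gripper '[50,50,50,50,50]' --pt "-0.13 -0.08 0.16" --pt "-0.13 -0.07 0.16" --pt "-0.14 -0.05 0.16" --pt "-0.14 -0.04 0.16" --pt "-0.14 -0.03 0.16" --twist '[0.9,0.9,0.9,0.9,0.9]'

```text
time: 7.85
tool_pos: [525.0, 130.4, 130.8]
tcp_rot: [3.142, 0.0, 1.446]
contact_force: [-0.4, 0.4, -1.1]
grip_width: 59.3
finger_force: 30.0
```

Request:
arm_command --gripper '[50,50,50,50,50]' --pt "-0.15 -0.02 0.16" --pt "-0.15 -0.01 0.16" --pt "-0.15 0.0 0.16" --pt "-0.15 0.01 0.16" --pt "-0.14 0.02 0.16" --twist '[0.9,0.9,0.9,0.9,0.9]'

```text
time: 8.48
tool_pos: [519.9, 112.5, 110.8]
tcp_rot: [3.142, 0.0, 1.054]
contact_force: [0.7, -0.1, -1.0]
grip_width: 59.0
finger_force: 30.0
```

Request:
arm_command --gripper '[50,50,50,50,50]' --pt "-0.14 0.04 0.16" --pt "-0.14 0.05 0.16" --pt "-0.13 0.06 0.16" --pt "-0.13 0.07 0.16" --pt "-0.13 0.08 0.16" --twist '[0.9,0.9,0.9,0.9,0.9]'

```text
time: 9.1
tool_pos: [515.4, 94.7, 90.8]
tcp_rot: [3.141, -0.0, 0.661]
contact_force: [-0.6, -0.0, -0.0]
grip_width: 59.1
finger_force: 30.0
```

Request:
arm_command --gripper '[50,50,50,50,50]' --pt "-0.12 0.09 0.17" --pt "-0.11 0.09 0.16" --pt "-0.1 0.1 0.17" --pt "-0.09 0.11 0.16" --pt "-0.09 0.13 0.17" --twist '[0.9,0.9,0.9,0.9,0.9]'

```text
time: 9.72
tool_pos: [510.5, 77.0, 70.1]
tcp_rot: [3.141, -0.0, 0.268]
contact_force: [-0.9, 0.6, -0.1]
grip_width: 59.0
finger_force: 30.0
```

```bash
python3 - <<'E'
from h import *
plan([510.3,77.2,44],15.5,5)
im=capture('wrist');s=capture('scene')
w=np.zeros((400,800,3),np.uint8);w[:320,:512]=cv2.resize(im,(512,320));w[:280,520:800]=cv2.resize(s[130:200,300:370],None,fx=4,fy=4)
save('w3',w)
E
```

```text
from [510.5  77.   70.1] 15.36 delta [ -0.2   0.2 -26.1] 0.14
dp [[-0.0, -0.0, 0.21], [-0.0, -0.0, 0.21], [-0.0, -0.0, 0.21], [-0.0, -0.0, 0.21], [-0.0, -0.01, 0.2]] tw [np.float64(-0.01), np.float64(-0.0), np.float64(-0.01), np.float64(-0.0), np.float64(-0.01)]
```

View pics/w3.png

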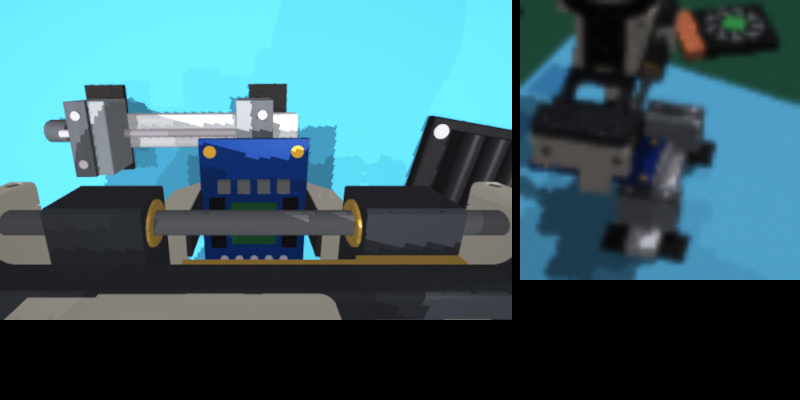

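Board's short end overlies the right jaw (crop 255,150). Now I press down on it slowly.

Request:
arm_command --gripper '[50,50,50,50,50]' --pt "0 0 0.4" --pt "0 0 0.4" --pt "0 0 0.2" --pt "0 0 0.1" --pt "0 0 0.1" --twist '[0,0,0,0,0]'

```text
time: 10.45
tool_pos: [510.3, 77.3, 41.3]
tcp_rot: [3.142, -0.0, 0.271]
contact_force: [-5.4, 1.0, 16.3]
grip_width: 59.0
finger_force: 30.0
```

Request:
arm_command --gripper '[50,50,50,50,50]' --pt "0 0 0.06" --pt "0 0 0.06" --pt "0 0 0.06" --pt "0 0 0.06" --pt "0 0 0.06" --twist '[0,0,0,0,0]'

```text
time: 11.08
tool_pos: [511.6, 77.6, 34.7]
tcp_rot: [3.141, -0.004, 0.271]
contact_force: [-4.0, 2.9, 17.4]
grip_width: 58.6
finger_force: 30.0
```

```bash
python3 - <<'E'
from h import *
o=get_obs();im=capture('wrist');s=capture('scene')
print(o['tool_pos'],o['contact_force'])
w=np.zeros((400,800,3),np.uint8);w[:320,:512]=cv2.resize(im,(512,320));w[:280,520:800]=cv2.resize(s[130:200,300:370],None,fx=4,fy=4)
save('w4',w)
m=blue(im);ys,xs=np.nonzero(m);
for y in range(ys.min(),ys.min()+60,6):
    q=xs[ys==y]; print(y,q.min(),q.max(),end='; ')
E
```

```text
[511.61782173  77.64998006  34.74531668] [-4.03018226  2.94724809 17.43904933]
191 241 241; 197 239 394; 203 240 394; 209 242 393; 215 243 392; 221 244 391; 227 245 390; 233 246 389; 239 247 388; 245 247 387;
```

View pics/w4.png

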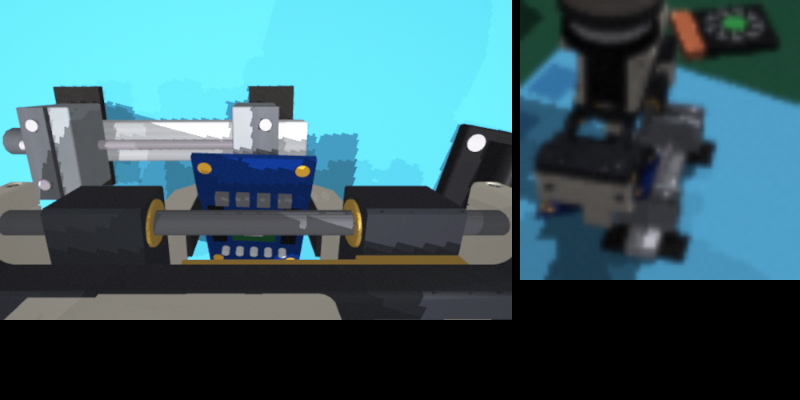

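Request:
arm_command --gripper '[50,50,50,50,50]' --pt "0.03 0 0.04" --pt "0.03 0 0.04" --pt "0.03 0 0.04" --pt "0.03 0 0.02" --pt "0 0 0" --twist '[0,0,0,0,0]'

```text
time: 11.8
tool_pos: [513.2, 78.2, 31.0]
tcp_rot: [3.141, -0.001, 0.271]
contact_force: [-7.0, 1.0, 18.7]
grip_width: 58.4
finger_force: 30.0
```

```bash
cat >> h.py <<'E'
def edge():
    """far board edge seen by the wrist camera -> tool x,z of it (60 mm wide)"""
    o=get_obs();im=capture('wrist');m=blue(im);ys,xs=np.nonzero(m)
    W=[np.ptp(xs[ys==y]) for y in range(ys.min(),ys.max())]
    i=next(i for i,w in enumerate(W) if w>90);y=ys.min()+i;q=xs[ys==y+1]
    M=np.array(get_calibration('wrist')['mtx']);d=M[0,0]*60/np.ptp(q)
    c=np.array([(q.mean()-M[0,2])*d/M[0,0],(y-M[1,2])*d/M[1,1],d,1])
    t=np.array(get_calibration('wrist')['mount'])@c
    print('edge row',y,q.min(),q.max(),'tool',t[:3].round(1),'tilt',np.degrees(np.arctan2(-t[2]-14,t[0])).round(1),'f',o['contact_force'].round(1),o['tool_pos'].round(1))
    return im
E
python3 -c "
from h import *
edge()"
```

```text
Traceback (most recent call last):
  File "h.py", line 43, in edge
    W=[np.ptp(xs[ys==y]) for y in range(ys.min(),ys.max())]
       ~~~~~~^^^^^^^^^^^
ValueError: zero-size array to reduction operation maximum which has no identity
```

```bash
sed -i 's/W=\[np.ptp(xs\[ys==y\]) for/W=[np.ptp(xs[ys==y]) if (ys==y).any() else 0 for/' h.py
python3 -c "
from h import *
edge()"
```

```text
edge row 207 236 358 tool [22.  -9.3 -0.2] tilt -32.2 f [-7.8  0.4 19.1] [513.1  78.2  31. ]
```

```bash
python3 -c "
from h import *
im=capture('wrist');m=blue(im);ys,xs=np.nonzero(m)
for y in range(ys.min(),ys.min()+44,4):
    q=xs[ys==y]
    if len(q): print(y,q.min(),q.max(),end='; ')
"
```

```text
202 237 249; 206 236 325; 210 236 371; 214 237 398; 218 238 398; 222 240 397; 226 241 396; 230 242 395; 234 243 394; 238 244 393; 242 245 392;
```

Request:
arm_command --gripper '[50,50,50,50,50]' --pt "0.06 0 0.02" --pt "0.06 0 0" --pt "0.06 0 0" --pt "0.06 0 0" --pt "0 0 0" --twist '[0,0,0,0,0]'

```text
time: 12.58
tool_pos: [514.7, 78.9, 29.1]
tcp_rot: [-3.141, 0.009, 0.272]
contact_force: [-17.2, -5.7, 18.6]
grip_width: 58.5
finger_force: 30.0
```

```bash
cat >> h.py <<'E'
def tilt():
    o=get_obs();im=capture('wrist');m=blue(im);ys,xs=np.nonzero(m)
    x0,x1=xs.min(),xs.max();r0=ys[xs<=x0+6].min();r1=ys[xs>=x1-6].min()
    C=get_calibration('wrist');M=np.array(C['mtx']);d=M[0,0]*60/np.hypot(x1-x0,r1-r0);y=(r0+r1)/2
    t=np.array(C['mount'])@[0,(y-M[1,2])*d/M[1,1],d,1]
    print('px',x0,r0,x1,r1,'tool x,z',t[[0,2]].round(1),'tilt',np.degrees(np.arctan2(-t[2]-14,t[0])).round(1),o['contact_force'].round(1),o['tool_pos'].round(1),o['time'])
    return im
E
python3 -c "
from h import *
tilt()"
```

```text
px 235 207 400 224 tool x,z [ 31.8 -42.9] tilt 42.3 [-17.2  -5.7  18.6] [514.7  78.9  29.1] 12.575
```

Request:
arm_command --gripper '[50,50,50,50,50]' --pt "-0.1 0 -0.2" --pt "0 0 -0.8" --pt "0 0 -1" --pt "0 0 -0.9" --pt "0 0 -0.3" --twist '[0,0,0,0,0]'

```text
time: 13.25
tool_pos: [517.6, 79.0, 109.9]
tcp_rot: [3.141, -0.003, 0.271]
contact_force: [0.6, -0.5, -1.0]
grip_width: 58.5
finger_force: 30.0
```

```bash
python3 -c "
from h import *
tilt()
plan([549.4,-85.6,90],95.4,20)"
```

```text
px 236 205 399 221 tool x,z [ 32.2 -41.2] tilt 40.2 [ 0.6 -0.5 -1. ] [517.6  79.  109.9] 13.25
from [517.6  79.  110.1] 15.52 delta [  31.8 -164.6  -20.1] 79.88
dp [[-0.03, 0.33, 0.04], [-0.05, 0.33, 0.04], [-0.07, 0.33, 0.04], [-0.1, 0.32, 0.04], [-0.12, 0.31, 0.04]] tw [np.float64(-0.8), np.float64(-0.8), np.float64(-0.8), np.float64(-0.8), np.float64(-0.8)]
dp [[-0.14, 0.31, 0.04], [-0.16, 0.29, 0.04], [-0.18, 0.28, 0.04], [-0.2, 0.27, 0.04], [-0.22, 0.26, 0.04]] tw [np.float64(-0.8), np.float64(-0.8), np.float64(-0.8), np.float64(-0.8), np.float64(-0.8)]
dp [[-0.23, 0.24, 0.04], [-0.25, 0.22, 0.04], [-0.27, 0.2, 0.04], [-0.28, 0.19, 0.04], [-0.29, 0.17, 0.04]] tw [np.float64(-0.8), np.float64(-0.8), np.float64(-0.8), np.float64(-0.8), np.float64(-0.8)]
dp [[-0.3, 0.14, 0.04], [-0.31, 0.12, 0.04], [-0.32, 0.1, 0.04], [-0.33, 0.08, 0.04], [-0.33, 0.06, 0.04]] tw [np.float64(-0.8), np.float64(-0.79), np.float64(-0.8), np.float64(-0.79), np.float64(-0.8)]
```

Request:
arm_command --gripper '[50,50,50,50,50]' --pt "-0.03 0.33 0.04" --pt "-0.05 0.33 0.04" --pt "-0.07 0.33 0.04" --pt "-0.1 0.32 0.04" --pt "-0.12 0.31 0.04" --twist '[-0.8,-0.8,-0.8,-0.8,-0.8]'

```text
time: 13.92
tool_pos: [524.0, 37.6, 102.5]
tcp_rot: [-3.141, 0.001, 0.622]
contact_force: [-0.7, 0.3, -0.2]
grip_width: 58.3
finger_force: 30.0
```

Request:
arm_command --gripper '[50,50,50,50,50]' --pt "-0.14 0.31 0.04" --pt "-0.16 0.29 0.04" --pt "-0.18 0.28 0.04" --pt "-0.2 0.27 0.04" --pt "-0.22 0.26 0.04" --twist '[-0.8,-0.8,-0.8,-0.8,-0.8]'

```text
time: 14.55
tool_pos: [532.0, -3.6, 97.5]
tcp_rot: [-3.14, 0.001, 0.971]
contact_force: [0.1, 0.5, -0.9]
grip_width: 58.7
finger_force: 30.0
```

Request:
arm_command --gripper '[50,50,50,50,50]' --pt "-0.23 0.24 0.04" --pt "-0.25 0.22 0.04" --pt "-0.27 0.2 0.04" --pt "-0.28 0.19 0.04" --pt "-0.29 0.17 0.04" --twist '[-0.8,-0.8,-0.8,-0.8,-0.8]'

```text
time: 15.18
tool_pos: [540.1, -44.6, 92.5]
tcp_rot: [-3.14, 0.0, 1.32]
contact_force: [0.3, -0.5, -0.8]
grip_width: 58.6
finger_force: 30.0
```

Request:
arm_command --gripper '[50,50,50,50,50]' --pt "-0.3 0.14 0.04" --pt "-0.31 0.12 0.04" --pt "-0.32 0.1 0.04" --pt "-0.33 0.08 0.04" --pt "-0.33 0.06 0.04" --twist '[-0.8,-0.79,-0.8,-0.79,-0.8]'

```text
time: 15.8
tool_pos: [548.1, -85.7, 87.5]
tcp_rot: [-3.14, -0.001, 1.668]
contact_force: [0.4, 0.3, -0.1]
grip_width: 58.6
finger_force: 30.0
```

```bash
python3 - <<'E'
from h import *
im=tilt();s=capture('scene')
w=np.zeros((600,800,3),np.uint8);w[:250,:400]=cv2.resize(im,(400,250));w[:600,410:800]=cv2.resize(s[130:280,250:347],(390,600),interpolation=cv2.INTER_CUBIC)
save('w5',w)
E
```

```text
px 236 205 399 221 tool x,z [ 31.3 -41.2] tilt 41.0 [ 0.4  0.3 -0.1] [548.1 -85.7  87.5] 15.8
```

View pics/w5.png

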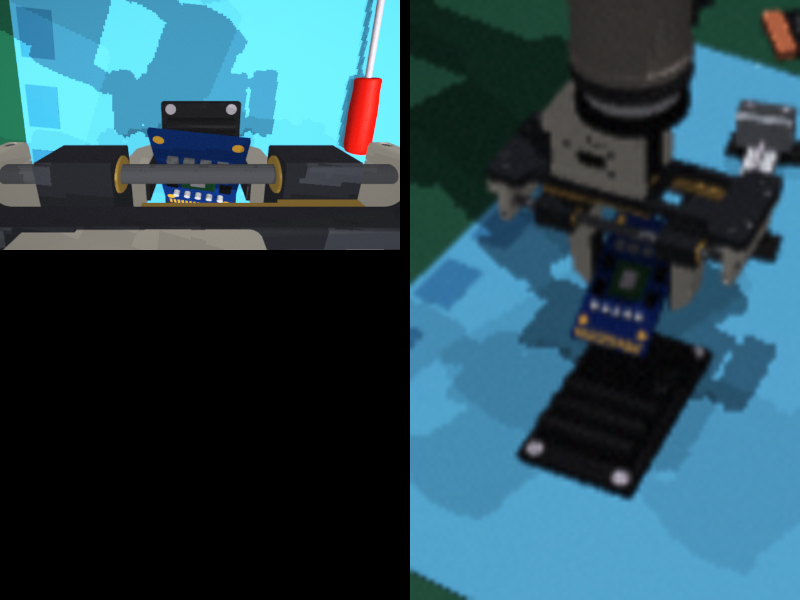

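The scene crop shows the gold end down (610,345) over the rack's near slots, with the board tilted about 41° and slightly slanted. Next: let the tip into a slot mouth and swing the pads over it.

Request:
arm_command --gripper '[50,50,50,50,50]' --pt "0 0 0.5" --pt "0 0 0.4" --pt "0 0 0.2" --pt "0 0 0.1" --pt "-0.1 0 0.05" --twist '[0,0,0,0,0]'

```text
time: 16.52
tool_pos: [548.8, -88.0, 57.5]
tcp_rot: [3.141, 0.0, 1.665]
contact_force: [0.6, -1.1, -0.8]
grip_width: 58.4
finger_force: 30.0
```

Request:
arm_command --gripper '[50,50,50,50,50]' --pt "-0.2 0 -0.05" --pt "-0.2 0 -0.15" --pt "-0.2 0 -0.15" --pt "-0.2 0 -0.12" --pt "-0.2 0 -0.1" --twist '[0,0,0,0,0]'

```text
time: 17.15
tool_pos: [551.2, -113.4, 72.1]
tcp_rot: [3.141, 0.0, 1.665]
contact_force: [0.5, -1.4, 0.5]
grip_width: 58.8
finger_force: 30.0
```

```bash
python3 - <<'E'
from h import *
im=tilt();s=capture('scene')
w=np.zeros((600,800,3),np.uint8);w[:250,:400]=cv2.resize(im,(400,250));w[:600,410:800]=cv2.resize(s[130:280,250:347],(390,600),interpolation=cv2.INTER_CUBIC)
save('w6',w)
E
```

```text
px 236 205 399 221 tool x,z [ 31.3 -41.2] tilt 41.0 [ 0.5 -1.4  0.5] [ 551.2 -113.4   72.1] 17.15
```

View pics/w6.png

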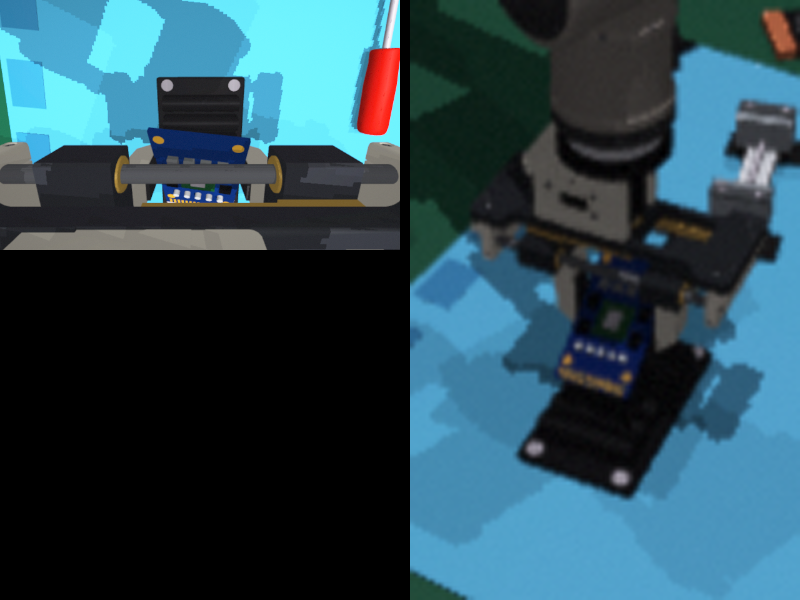

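The board is still at 41°, so the tip passed above the ribs. I'll go back 10 mm and lower until it touches.

Request:
arm_command --gripper '[50,50,50,50,50]' --pt "0.4 0 0.2" --pt "0 0 0.3" --pt "0 0 0.1" --pt "0 0 0.1" --pt "0 0 0.1" --twist '[0,0,0,0,0]'

```text
time: 17.88
tool_pos: [550.2, -103.1, 51.6]
tcp_rot: [3.142, 0.0, 1.665]
contact_force: [-0.4, -0.8, 0.0]
grip_width: 58.4
finger_force: 30.0
```

Request:
arm_command --gripper '[50,50,50,50,50]' --pt "0 0 0.08" --pt "0 0 0.08" --pt "0 0 0.04" --pt "0 0 0" --pt "0 0 0" --twist '[0,0,0,0,0]'

```text
time: 18.5
tool_pos: [550.2, -103.0, 46.8]
tcp_rot: [3.141, 0.0, 1.665]
contact_force: [-0.3, 0.8, -0.4]
grip_width: 58.2
finger_force: 30.0
```

Request:
arm_command --gripper '[50,50,50,50,50]' --pt "0 0 0.04" --pt "0 0 0.04" --pt "-0.1 0 0" --pt "-0.1 0 0" --pt "-0.1 0 0" --twist '[0,0,0,0,0]'

```text
time: 19.12
tool_pos: [551.0, -106.6, 45.6]
tcp_rot: [3.141, -0.006, 1.663]
contact_force: [1.5, 21.9, 12.0]
grip_width: 58.7
finger_force: 30.0
```

```bash
python3 - <<'E'
from h import *
tilt()
E
```

```text
px 236 204 401 223 tool x,z [ 31.7 -42.9] tilt 42.3 [ 1.5 21.9 12. ] [ 551.  -106.6   45.6] 19.125
```

Request:
arm_command --gripper '[50,50,50,50,50]' --pt "0 0 -0.1" --pt "-0.08 0 -0.08" --pt "-0.08 0 -0.08" --pt "-0.1 0 -0.08" --pt "-0.1 0 -0.08" --twist '[0,0,0,0,0]'

```text
time: 19.8
tool_pos: [551.7, -119.9, 55.3]
tcp_rot: [-3.142, 0.0, 1.665]
contact_force: [-0.2, 0.4, -1.7]
grip_width: 58.2
finger_force: 30.0
```

```bash
python3 - <<'E'
from h import *
tilt()
E
```

```text
px 237 203 401 222 tool x,z [ 31.8 -42.1] tilt 41.4 [-0.2  0.4 -1.7] [ 551.7 -119.9   55.3] 19.8
```

The tip slid over the rounded rib because the grip's pivot friction is about 0.35 Nm. I'll push the tip against the vertical outer face of the end rib instead, from the rack's end plate.

Request:
arm_command --gripper '[50,50,50,50,50]' --pt "0 0 -0.6" --pt "0 0 -0.6" --pt "0.8 0 0" --pt "0.9 0 0" --pt "0.9 0 0" --twist '[0,0,0,0,0]'

```text
time: 20.48
tool_pos: [545.0, -52.7, 85.2]
tcp_rot: [-3.141, -0.0, 1.666]
contact_force: [0.2, 0.2, -0.6]
grip_width: 58.5
finger_force: 30.0
```

Request:
arm_command --gripper '[50,50,50,50,50]' --pt "0.8 0 0" --pt "0.7 0 0.4" --pt "0 0 0.6" --pt "0 0 0.3" --pt "0 0 0.1" --twist '[0,0,0,0,0]'

```text
time: 21.1
tool_pos: [541.7, -18.0, 49.2]
tcp_rot: [-3.14, -0.0, 1.664]
contact_force: [-0.1, -0.3, -1.1]
grip_width: 58.6
finger_force: 30.0
```

Request:
arm_command --gripper '[50,50,50,50,50]' --pt "0 0 0.1" --pt "0 0 0.06" --pt "0 0 0.06" --pt "0 0 0.04" --pt "0 0 0" --twist '[0,0,0,0,0]'

```text
time: 21.72
tool_pos: [542.0, -17.4, 43.7]
tcp_rot: [3.142, 0.0, 1.665]
contact_force: [0.2, -0.0, -0.4]
grip_width: 58.2
finger_force: 30.0
```

Request:
arm_command --gripper '[50,50,50,50,50]' --pt "0 0 0.04" --pt "-0.12 0 0" --pt "-0.12 0 0" --pt "-0.12 0 0" --pt "-0.12 0 0" --twist '[0,0,0,0,0]'

```text
time: 22.35
tool_pos: [543.2, -25.4, 43.9]
tcp_rot: [3.141, -0.007, 1.663]
contact_force: [-0.8, 27.4, 15.5]
grip_width: 58.4
finger_force: 30.1
```

Request:
arm_command --gripper '[50,50,50,50,50]' --pt "-0.06 0 -0.06" --pt "-0.08 0 -0.08" --pt "-0.08 0 -0.08" --pt "-0.08 0 -0.08" --pt "-0.08 0 -0.06" --twist '[0,0,0,0,0]'

```text
time: 22.98
tool_pos: [543.7, -35.9, 52.4]
tcp_rot: [-3.142, -0.004, 1.664]
contact_force: [-0.8, 13.9, 6.0]
grip_width: 58.3
finger_force: 30.0
```

```bash
python3 - <<'E'
from h import *
tilt()
E
```

```text
px 233 210 405 236 tool x,z [ 30.2 -49. ] tilt 49.2 [-0.8 13.9  6. ] [543.7 -35.9  52.4] 22.975
```

Request:
arm_command --gripper '[50,50,50,50,50]' --pt "-0.12 0 -0.08" --pt "-0.12 0 -0.08" --pt "-0.12 0 -0.06" --pt "-0.12 0 -0.06" --pt "-0.12 0 -0.05" --twist '[0,0,0,0,0]'

```text
time: 23.65
tool_pos: [545.5, -54.2, 59.9]
tcp_rot: [-3.141, 0.0, 1.665]
contact_force: [-0.0, 0.5, -1.2]
grip_width: 58.0
finger_force: 30.0
```

```bash
python3 - <<'E'
from h import *
tilt()
E
```

```text
px 234 208 405 235 tool x,z [ 30.5 -48.3] tilt 48.3 [-0.   0.5 -1.2] [545.5 -54.2  59.9] 23.65
```

Request:
arm_command --gripper '[50,50,50,50,50]' --pt "0 0 -0.9" --pt "0.6 0 0" --pt "0.7 0 0" --pt "0 0 0.7" --pt "0 0 0.5" --twist '[0,0,0,0,0]'

```text
time: 24.32
tool_pos: [541.6, -19.9, 51.1]
tcp_rot: [-3.14, -0.001, 1.667]
contact_force: [0.2, -0.6, -1.2]
grip_width: 58.1
finger_force: 30.0
```

Request:
arm_command --gripper '[50,50,50,50,50]' --pt "0 0 0.14" --pt "-0.12 0 0" --pt "-0.1 0 0" --pt "-0.08 0 0" --pt "-0.08 0 0" --twist '[0,0,0,0,0]'

```text
time: 24.95
tool_pos: [543.5, -31.1, 49.3]
tcp_rot: [3.141, 0.0, 1.665]
contact_force: [-0.3, -0.7, -1.5]
grip_width: 58.3
finger_force: 30.0
```

Request:
arm_command --gripper '[50,50,50,50,50]' --pt "-0.1 0 0" --pt "-0.1 0 0" --pt "-0.1 0 -0.02" --pt "-0.08 0 -0.03" --pt "-0.08 0 -0.03" --twist '[0,0,0,0,0]'

```text
time: 25.58
tool_pos: [543.5, -38.2, 52.1]
tcp_rot: [-3.141, -0.006, 1.665]
contact_force: [-5.1, 18.2, 14.0]
grip_width: 58.4
finger_force: 30.0
```

```bash
python3 - <<'E'
from h import *
tilt()
E
```

```text
px 230 212 406 242 tool x,z [ 29.9 -52.1] tilt 51.9 [-5.1 18.2 14. ] [543.5 -38.2  52.1] 25.575
```

Request:
arm_command --gripper '[50,50,50,50,50]' --pt "-0.08 0 -0.04" --pt "-0.08 0 -0.04" --pt "-0.08 0 -0.04" --pt "-0.08 0 -0.04" --pt "-0.08 0 -0.03" --twist '[0,0,0,0,0]'

```text
time: 26.25
tool_pos: [544.6, -49.0, 56.8]
tcp_rot: [-3.141, -0.005, 1.665]
contact_force: [-3.3, 15.0, 12.7]
grip_width: 57.6
finger_force: 29.8
```

```bash
python3 - <<'E'
from h import *
im=tilt();s=capture('scene')
w=np.zeros((600,800,3),np.uint8);w[:250,:400]=cv2.resize(im,(400,250));w[:600,410:800]=cv2.resize(s[130:280,250:347],(390,600),interpolation=cv2.INTER_CUBIC)
save('w7',w)
E
```

```text
px 225 221 406 260 tool x,z [ 27.1 -57.1] tilt 57.8 [-3.3 15.  12.7] [544.6 -49.   56.8] 26.25
```

Request:
arm_command --gripper '[50,50,50,50,50]' --pt "-0.08 0 -0.03" --pt "-0.08 0 -0.03" --pt "-0.08 0 -0.02" --pt "-0.08 0 -0.02" --pt "-0.08 0 -0.02" --twist '[0,0,0,0,0]'

```text
time: 26.98
tool_pos: [546.0, -59.9, 60.1]
tcp_rot: [3.141, -0.003, 1.665]
contact_force: [-2.8, 11.4, 12.4]
grip_width: 55.7
finger_force: 29.3
```

```bash
python3 - <<'E'
from h import *
im=tilt();s=capture('scene')
w=np.zeros((600,800,3),np.uint8);w[:250,:400]=cv2.resize(im,(400,250));w[250:500,:400]=cv2.resize(im[170:340,184:456],(400,250));w[:600,410:800]=cv2.resize(s[130:280,250:347],(390,600),interpolation=cv2.INTER_CUBIC)
save('w8',w)
E
```

```text
px 221 233 405 294 tool x,z [ 22.2 -63.5] tilt 65.9 [-2.8 11.4 12.4] [546.  -59.9  60.1] 26.975
```

View pics/w8.png

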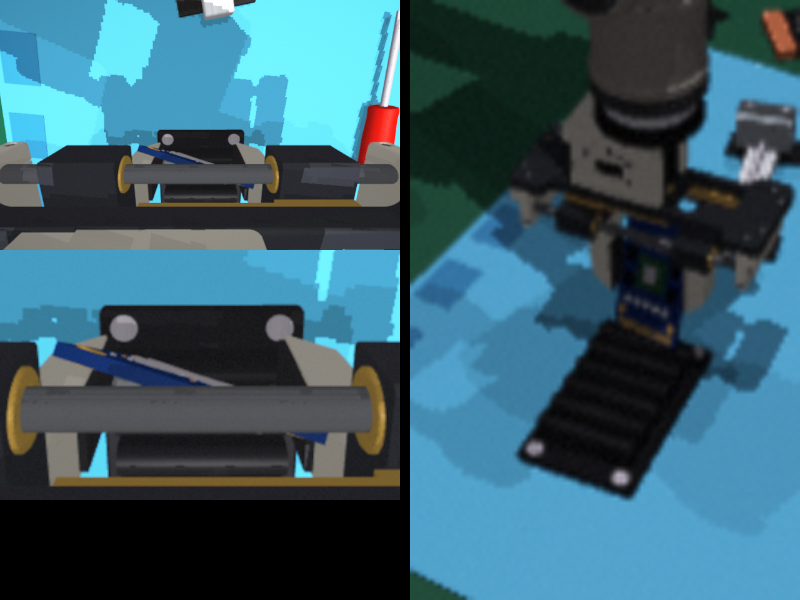

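Last view: the board is about 65° up with its gold end down, but skewed about 18° about vertical in the grip (top edge from (221,233) to (405,294)). I'll turn the tool to square it with the slots, stand it in the middle slot and regrip.

Request:
arm_command --gripper '[50,50,50,50,50]' --pt "0.1 0 -0.1" --pt "0.1 0 -0.5" --pt "0 0 -0.7" --pt "0 0 -0.1" --pt "0 0 0" --twist '[0,0,0,0,0]'

```text
time: 27.7
tool_pos: [545.8, -57.3, 93.7]
tcp_rot: [3.141, 0.0, 1.665]
contact_force: [0.3, -0.6, -0.3]
grip_width: 55.4
finger_force: 29.5
```

```bash
python3 - <<'E'
from h import *
tilt()
plan([551.2,-105,82],114,5)
E
```

```text
px 222 229 405 294 tool x,z [ 22.8 -63.5] tilt 65.2 [ 0.3 -0.6 -0.3] [545.8 -57.3  93.7] 27.7
from [545.5 -57.3  93.4] 95.4 delta [  5.7 -47.7 -11.4] 18.6
dp [[-0.38, 0.01, 0.09], [-0.39, -0.02, 0.09], [-0.38, -0.04, 0.09], [-0.38, -0.06, 0.09], [-0.37, -0.09, 0.09]] tw [np.float64(-0.74), np.float64(-0.74), np.float64(-0.75), np.float64(-0.74), np.float64(-0.75)]
```

Request:
arm_command --gripper '[50,50,50,50,50]' --pt "-0.38 0.01 0.09" --pt "-0.39 -0.02 0.09" --pt "-0.38 -0.04 0.09" --pt "-0.38 -0.06 0.09" --pt "-0.37 -0.09 0.09" --twist '[-0.74,-0.74,-0.75,-0.74,-0.75]'

```text
time: 28.38
tool_pos: [551.1, -105.1, 81.6]
tcp_rot: [-3.14, -0.001, 1.992]
contact_force: [-0.0, -0.5, -0.7]
grip_width: 55.6
finger_force: 29.5
```

Request:
arm_command --gripper '[50,50,50,50,50]' --pt "0 0 0.15" --pt "0 0 0.15" --pt "0 0 0.1" --pt "0 0 0.1" --pt "0 0 0.05" --twist '[0,0,0,0,0]'

```text
time: 29.0
tool_pos: [551.5, -104.7, 68.6]
tcp_rot: [-3.141, 0.0, 1.99]
contact_force: [0.5, -0.5, -1.3]
grip_width: 55.5
finger_force: 29.5
```

Request:
arm_command --gripper '[50,50,50,50,50]' --pt "0 0 0.08" --pt "0 0 0.08" --pt "0 0 0.04" --pt "0 0 0" --pt "0 0 0" --twist '[0,0,0,0,0]'

```text
time: 29.62
tool_pos: [551.5, -104.9, 63.7]
tcp_rot: [3.142, 0.0, 1.99]
contact_force: [0.4, 0.2, -2.0]
grip_width: 55.8
finger_force: 29.5
```

Request:
arm_command --gripper '[50,50,50,50,50]' --pt "-0.06 -0.02 0.02" --pt "-0.06 -0.02 0" --pt "-0.06 -0.02 0" --pt "-0.06 -0.02 0" --pt "0 0 0" --twist '[0,0,0,0,0]'

```text
time: 30.25
tool_pos: [552.1, -111.3, 63.2]
tcp_rot: [3.142, 0.0, 1.99]
contact_force: [-0.8, 0.7, -1.6]
grip_width: 56.0
finger_force: 29.5
```

```bash
cat >> h.py <<'E'
def proj(n,P):
    c=get_calibration(n);Rm=R.from_euler('xyz',c['attitude']).as_matrix()
    q=np.array(c['mtx'])@(Rm.T@(np.array(P,float)-np.array(c['position'])));return (q[:2]/q[2]).round(1)
E
python3 - <<'E'
from h import *
tilt()
s=capture('scene');save('s9',s)
h=cv2.cvtColor(s,cv2.COLOR_RGB2HSV).astype(int)
m=(h[...,0]>10)&(h[...,0]<28)&(h[...,1]>90)&(h[...,2]>80);m[:150]=0;m[260:]=0;m[:,:285]=0;m[:,325:]=0
ys,xs=np.nonzero(m);print('gold',list(zip(xs.tolist(),ys.tolist()))[:60])
b=blue(s,(285,170,330,240));ys,xs=np.nonzero(b);print('blue',xs.min(),xs.max(),ys.min(),ys.max())
for y in range(ys.max()-14,ys.max()+1,2): q=xs[ys==y];print(y,q.min(),q.max(),end='; ') if len(q) else 0
for P in [(552,-111,76.6),(554.5,-136,22),(554.5-30,-136-3,22),(554.5+30,-136+3,22)]: print(P,proj('scene',P))
E
```

```text
px 222 229 405 294 tool x,z [ 22.7 -63.5] tilt 65.4 [-0.8  0.7 -1.6] [ 552.1 -111.3   63.2] 30.25
gold [(321, 185), (322, 185), (323, 185), (321, 186), (323, 200), (310, 221), (310, 222), (311, 222), (305, 224), (307, 224), (309, 224), (309, 225)]
blue 294 312 198 225
215 296 300; 217 294 309; 219 304 312; 221 305 312; 223 312 312; 225 312 312; (552, -111, 76.6) [303.4 210.2]
(554.5, -136, 22) [300.2 229. ]
(524.5, -139, 22) [291. 226.]
(584.5, -133, 22) [309.6 232. ]
```

The numbers show the tip is higher than I thought: about 46 mm lies below the pads and 54 mm above, because the board slid. Lower it further.

Request:
arm_command --gripper '[50,50,50,50,50]' --pt "0 0 0.12" --pt "0 0 0.12" --pt "0 0 0.1" --pt "0 0 0.08" --pt "0 0 0" --twist '[0,0,0,0,0]'

```text
time: 30.98
tool_pos: [552.0, -111.0, 52.5]
tcp_rot: [-3.141, -0.0, 1.99]
contact_force: [0.5, 0.7, -1.0]
grip_width: 55.6
finger_force: 29.4
```

Now nudge along rack −x while lowering slightly.

Request:
arm_command --gripper '[50,50,50,50,50]' --pt "0 0 0.06" --pt "-0.06 -0.02 0.02" --pt "-0.06 -0.02 0" --pt "-0.06 -0.02 0" --pt "-0.06 -0.02 0" --twist '[0,0,0,0,0]'

```text
time: 31.6
tool_pos: [552.6, -117.2, 51.5]
tcp_rot: [-3.141, 0.0, 1.991]
contact_force: [-3.9, 2.2, 8.6]
grip_width: 53.7
finger_force: 28.2
```

```bash
python3 - <<'E'
from h import *
im=tilt()
s=capture('scene')
b=blue(s,(280,170,330,250));ys,xs=np.nonzero(b)
for y in range(ys.min(),ys.max()+1,3):
    q=xs[ys==y]
    if len(q): print(y,q.min(),q.max(),end='; ')
print()
for P in [(552.6,-117.2,65)]+[(554.5+a,-136+.094*a,z) for z in (20,32) for a in (-30,30)]: print(P,proj('scene',P))
# top edge line in wrist picture
m=blue(im);ys,xs=np.nonzero(m)
for x in range(215,415,20):
    q=ys[xs==x]
    if len(q): print(x,q.min(),q.max(),end='; ')
E
```

```text
px 215 245 398 308 tool x,z [ 18.1 -64.4] tilt 70.3 [-3.9  2.2  8.6] [ 552.6 -117.2   51.5] 31.6
219 298 300; 222 301 309; 225 307 308; 
(552.6, -117.2, 65) [302.6 214.4]
(524.5, -138.82, 20) [291.1 226.4]
(584.5, -133.18, 20) [309.6 232.5]
(524.5, -138.82, 32) [290.9 223.6]
(584.5, -133.18, 32) [309.5 229.7]
215 251 254; 235 242 261; 255 238 261; 275 233 261; 295 241 261; 315 247 297; 335 258 305; 355 295 314; 375 295 321; 395 315 323;
```

Request:
arm_command --gripper '[50,50,50,50,50]' --pt "-0.07 -0.02 0.02" --pt "-0.07 -0.02 0.02" --pt "-0.07 -0.02 0.02" --pt "-0.07 -0.02 0.02" --pt "-0.07 -0.02 0.02" --twist '[0,0,0,0,0]'

```text
time: 32.33
tool_pos: [553.4, -127.3, 50.8]
tcp_rot: [-3.14, 0.002, 1.993]
contact_force: [-10.6, 3.0, 23.3]
grip_width: 50.1
finger_force: 20.1
```

```bash
python3 - <<'E'
from h import *
im=tilt();m=blue(im);ys,xs=np.nonzero(m)
for x in range(205,415,20):
    q=ys[xs==x]
    if len(q): print(x,q.min(),q.max(),end='; ')
E
```

```text
px 223 256 380 295 tool x,z [  8.3 -45.8] tilt 75.3 [-10.6   3.   23.3] [ 553.4 -127.3   50.8] 32.325
225 259 261; 245 244 305; 265 228 316; 285 225 323; 305 229 323; 325 238 323; 345 248 323; 365 295 323;
```

```bash
python3 - <<'E'
from h import *
def asc(im,x0,y0,x1,y1,st):
    h=cv2.cvtColor(im,cv2.COLOR_RGB2HSV).astype(int)
    for y in range(y0,y1,st):
        l=''
        for x in range(x0,x1,st):
            H,S,V=h[y,x]
            l+='B' if 108<H<130 and S>110 and V>35 else 'c' if 88<H<=108 and S>60 else 'o' if 10<H<30 and S>90 and V>70 else '.' if V<45 else 'g' if 35<H<85 and S>80 else '-' if V<150 else '+'
        print(y,l)
asc(capture('wrist'),196,212,432,330,4)
print()
asc(capture('scene'),276,196,336,256,2)
E
```

```text
212 ccccccccccccc..............-.......................cccccccc
216 ccccccccccccc.......c..............................cccccccc
220 ccccccccccccc.......BBoo...........................cccccccc
224 cccccccccccc.......BBBBooBo.......................ccccccccc
228 cccccccccccc...--.BBBBBBB-BBoo..............--....ccccccccc
232 cccccccccccc-----BBBBBBBBBBBBB-oo...........-----cccccccccc
236 .....ccccc-----BBBBBBBB---BcBBBBooo..........-------ccc....
240 ......cc------BBBBBB-BBB---BBBBBBBBoo........--------cc....
244 ......c------BBBBBBBBBBBB---BBBB-BBBoBo.......--------c....
248 ....-.-----BBcBBBoBBBBBBBB---BBB-BBBBB-oB.....---------.--.
252 ...ooo----BBBBBBBBB---BBBBB---B-BBBBBBBB--o....--------ooo.
256 ...oooo--BBBBBBBBB-------------BBBBBBBBBBB-....--------oooo
260 ..oooooBBBBBBB-BBBBB-------------------BB-o....--------oooo
264 ..oo-----------------------------------------------------oo
268 ..oo-----------------------------------------------------oo
272 ..oo-----------------------------------------------------oo
276 ..oo------------------------------------------------------o
280 .-oo----
[... 1170 characters left out ...]

216 ccccc---..c.-.c..---.ccccccccc
218 ccccc---c........---...-cccccc
220 ccccccc-..-BB....---..c.cccccc
222 cccccccc..-----B.B.....ccccccc
224 cccccccc......--B......ccccccc
226 cccccccc..c...........cccccccc
228 ccccccc...............cccccccc
230 ccccc................ccccccccc
232 ccccc.......c........ccccccccc
234 cccc................cccccccccc
236 ccc................ccccccccccc
238 ccc................ccccccccccc
240 cc--...........c..cccccccccccc
242 c.--..............cccccccccccc
244 cc..........c..c.ccccccccccccc
246 ccccc...........cccccccccccccc
248 cccccccc....-+-.cccccccccccccc
250 cccccccccc..---ccccccccccccccc
252 ccccccccccccc..ccccccccccccccc
254 cccccccccccccccccccccccccccccc
```

The text-rendered picture shows the board standing nearly upright in the slot: tip at the floor (z≈11), solder face with the brace toward the camera. I'll release, square the tool, and look before regripping.

Request:
arm_command --gripper '[60,75,91,91,91]' --pt "0 0 0" --pt "0 0 0" --pt "0 0 0" --pt "0 0 -0.1" --pt "0 0 -0.15" --twist '[0,0,0,0,0]'

```text
time: 33.1
tool_pos: [553.9, -126.4, 54.4]
tcp_rot: [-3.141, -0.0, 1.99]
contact_force: [0.0, 0.5, 0.2]
grip_width: 90.2
finger_force: 0.0
```

Request:
arm_command --gripper '[91,91,91,91,91]' --pt "0 0 0" --pt "0 0 0" --pt "0 0 0" --pt "0 0 0" --pt "0 0 0" --twist '[0.75,0.75,0.75,0.75,0.72]'

```text
time: 33.72
tool_pos: [554.1, -126.5, 54.7]
tcp_rot: [3.141, 0.0, 1.663]
contact_force: [0.4, -0.1, 0.7]
grip_width: 90.9
finger_force: 0.0
```

```bash
cat >> h.py <<'E'
def asc(im,x0,y0,x1,y1,st):
    h=cv2.cvtColor(im,cv2.COLOR_RGB2HSV).astype(int)
    for y in range(y0,y1,st):
        print(y,''.join('B' if 108<H<130 and S>110 and V>35 else 'c' if 88<H<=108 and S>60 else 'o' if 10<H<30 and S>90 and V>70 else '.' if V<45 else 'g' if 35<H<85 and S>80 else '-' if V<150 else '+' for H,S,V in h[y,x0:x1:st]))
E
python3 - <<'E'
from h import *
o=get_obs();print(o['tool_pos'],o['tcp_rot'],o['time'])
asc(capture('wrist'),196,200,440,330,4)
E
```

```text
[ 554.1188701  -126.45313787   54.69527559] [3.14133372e+00 2.25654589e-04 1.66317456e+00] 33.725
200 ccccccccccccc.................................--.cccccccccccc
204 ccccccccccccc..................................-.cccccccccccc
208 ccccccccccccc..................................-.cccccccccccc
212 ccccccccccccc..............................--..-.cccccccccccc
216 ccccccccccccc.....-..-.-----.---.-------.------..cccccccccccc
220 ccccccccccccc.............................-----..cccccccccccc
224 cccccccccccccc...................................cccccccccccc
228 cccccc-ccccccc........B.B.BBBBBBBBBBBBBBBBBBBBB-.cccccc-ccccc
232 cc-----.cccccc........BoooBBBBBBBBBBBBBBBBBoooB.cccccc.----cc
236 ------..cccccc.......BBooBBBBBBBBBBBBBBBBB-Bo-BBcccccc.------
240 -----...cccccc-......BBBBB-BBBBBBB-BBBBBBBBBBBBBcccccc..-----
244 -----...cccccc-......BBBBBBBBBBBBB-BBBBBBBBB-BBBcccccc...----
248 ----....cccccc-......BBBBBBB-BBBBBBBBBBBB-BBBBBBccccc.....---
252 ---.....cccccc-......BBBBB----BBBBBBBBB-----BBBBBcccc.....---
256 --......cccccc-.....cBBBBBB-----BB-BBB-----BBBBBBcccc......--
260 -.......
[... 475 characters left out ...]
----------------------------------------
292 -------------------------------------------------------------
296 ....ccccccccccc-...BBBBBB-B-BBBcBBB-BBBBBBB-BB-BBBBBBcccc....
300 ....ccccccccccc-..-BBBBBB-BBBBBBBBB-BBBBBBBBBB-BBBBBBccccc...
304 ...cccccccccccc-..BBBBBBBBBBBBBBBBBBBBBBBBBBBBBBBBBBBcccccc..
308 ..ccccccccccccc---BBBBBBBBBBBBBBBBBcBBBBBBBBBBBBBBBBBBccccc..
312 ..ccccccccccccc---BBBB-BBBBBBBBBBBB-BBBBBBBBBBBBB-BBBBcccccc.
316 .cccccccccccccc-..BBBBBBBBBBBBBBBBBBBBBBBBBBBBBBBBBBBBcccccc.
320 ccccccccccccccc-++BcBBBBBBBBBBBBBBBBBBBBBBBBBBBBBBBBBBBcccccc
324 ccccccccccccccc--+BBBBcBBB-----------------------------cccccc
328 ccccccccccccccccccBBBBBBBBooooooooooooooooooooooooooooooooooo
```

The board stands squarely in the slot, brace towards the tool +x, leaning about 8° the right way. It sits 10 mm to tool +y and 10 mm to −x; I'll centre on it and regrip.

Request:
arm_command --gripper '[91,91,91,91,91]' --pt "-0.2 0.2 -0.05" --pt "-0.2 0.2 -0.05" --pt "0 0 0" --pt "0 0 0" --pt "0 0 0" --twist '[0,0,0,0,0]'

```text
time: 34.4
tool_pos: [564.7, -135.3, 56.9]
tcp_rot: [-3.141, -0.0, 1.665]
contact_force: [0.7, -0.2, 0.9]
grip_width: 91.4
finger_force: 0.0
```

```bash
python3 - <<'E'
from h import *
o=get_obs();print(o['tool_pos'],o['tcp_rot'],o['time'],o['contact_force'])
asc(capture('wrist'),196,208,440,328,6)
E
```

```text
[ 564.70772451 -135.31707215   56.87476161] [-3.14127082e+00 -9.82343016e-05  1.66541526e+00] 34.4 [ 0.68496034 -0.2367409   0.8756161 ]
208 ccccccc......................-ccccccccccc
214 ccccccc.....Bo-BBBBBBBBBBBooB-ccccccccccc
220 ccccccc.....BBBBBBBB-BBBBBBBB.ccccccccccc
226 ccccccc....BBBBBBBBBBBBBBBBBB.ccccccccccc
232 cc---cc....BBBB--BBBBBBB--BBBBcccccc.--+c
238 ----.cc....BBBB----BBB----BBBBcccccc.----
244 ---..cc--.BBBBBBB-------BBB-BBcccccc..---
250 --....c-..BBBBBBBB-----BBBBBBBcccccc...--
256 +-....c-..BBBBBB--------BBBBBBBccccc....-
262 ------c------------------------ccccc-----
268 -----------------------------------------
274 -----------------------------------------
280 -----------------------------------------
286 -----------------------------------------
292 -----------------------------------------
298 ...cccccBBBBBBBBBBBBBBBBBBBBBBBBBcccccc..
304 ..ccccccBBBBBBBBBBBBBBBBBBBBBBBBBcccccc..
310 ..cccccBBooBBBBBBBBBBBBBBBBBBBooBccccccc.
316 .ccccccBoooBBBBBBBBBBBBBBBBBBooooBcccccc.
322 cccccccBooBBBBBBBBBBBBBBBBBBBBooBBccccccc
```

Request:
arm_command --gripper '[75,62,50,50,50]' --pt "0 0 0" --pt "0 0 0" --pt "0 0 0" --pt "0 0 0" --pt "0 0 0" --twist '[0,0,0,0,0]'

```text
time: 35.08
tool_pos: [564.9, -135.4, 57.0]
tcp_rot: [-3.142, 0.0, 1.665]
contact_force: [-0.6, -0.0, 0.3]
grip_width: 59.7
finger_force: 30.0
```

Request:
arm_command --gripper '[50,50,50,50,50]' --pt "0 0 0" --pt "0 0 -0.1" --pt "0 0 -0.1" --pt "0 0 -0.1" --pt "0 0 0" --twist '[0,0,0,0,0]'

```text
time: 35.7
tool_pos: [565.1, -135.5, 64.8]
tcp_rot: [3.141, 0.0, 1.665]
contact_force: [-0.3, -0.3, -0.7]
grip_width: 59.6
finger_force: 30.0
```

```bash
python3 - <<'E'
from h import *
o=get_obs();print(o['tool_pos'],o['time'],o['contact_force'])
asc(capture('wrist'),196,208,440,328,6)
E
```

```text
[ 565.07039418 -135.49605345   64.7819145 ] 35.7 [-0.32067281 -0.31755451 -0.73825491]
208 ccccccc.....BoooooooooooooooB.ccccccccccc
214 ccccccc.....BooBBBBBBBBBBBooB.ccccccccccc
220 ccccccc.....BBBBBBBB-BBBBBBBBcccccccccccc
226 ccccccc....BBBBcBBcB-BBBBBB-BBccccccccccc
232 ccccccc---.BBBB--BBBBBBB--BBBBc---ccccccc
238 ..cc-----..BBBB----BBB----BBBBc.-----ccc.
244 ..c------..BB-BBB-------BBBBBBB.------cc.
250 o.------..BBBBBBBB-----BBBBBBBB..------co
256 oo------..BBBBBBB--------BBBBBB..-------o
262 oo-------------------------------------oo
268 -----------------------------------------
274 -----------------------------------------
280 -----------------------------------------
286 -----------------------------------------
292 -----------------------------------------
298 o.-----.BBBBBBBBBBBBBBBBBBBBBBBBB..----.o
304 o..----.BBBBBBBBBBBBBBBBBBBBBBBBB..----.-
310 ...----.BooBBBBBBBBBBBBBBBBBBBooBB.----..
316 ...----BooooBBBBBBBBBBBBBBBBBBoooB.----..
322 ...----BBooBBBBBBBBcBBBBBBBBBBBo-Bc---...
```

Request:
arm_command --gripper '[50,50,50,50,50]' --pt "-0.16 0 0" --pt "-0.16 0 0.02" --pt "-0.16 0 0.04" --pt "-0.16 0 0.06" --pt "-0.16 0 0.08" --twist '[0,0,0,0,0]'

```text
time: 36.38
tool_pos: [566.6, -154.1, 59.9]
tcp_rot: [-3.141, -0.002, 1.665]
contact_force: [-1.9, 5.5, 6.0]
grip_width: 59.7
finger_force: 30.0
```

```bash
python3 - <<'E'
from h import *
o=get_obs();print(o['tool_pos'],o['time'],o['contact_force'])
asc(capture('wrist'),196,160,440,328,6)
E
```

```text
[ 566.5626638  -154.10143316   59.91775607] 36.375 [-1.85571443  5.45881173  6.02647166]
160 cccccc........................ccccccccccc
166 cccccc.......----------------.ccccccccccc
172 cccccc........................ccccccccccc
178 cccccc...............--.-.....ccccccccccc
184 ccccccc.....Boooooooooooooo-B.ccccccccccc
190 ccccccc.....-o-BBBBBBBBBBBBooBccccccccccc
196 ccccccc....BBoBBBBBBBBBBBBB-BBccccccccccc
202 ccccccc....BBBBBBBBBBBBBBBBBBBccccccccccc
208 ccccccc....BB-BBBBBBoBBBBBB-BBccccccccccc
214 ccccccc....BBBB--BBBBBBB--BBBBccccccccccc
220 ccccccc....BBB-----B-BB---BBBBccccccccccc
226 ccccccc...BBBBBB----B----BBBBBBcccccccccc
232 ccccccc---BBBBBBBB------BBBBBBB---ccccccc
238 ..cc-----.BBBBBBBB-----BBBBBBBB.-----ccc.
244 ..c------.BBBBBBB-------BBBBBBB.------cc.
250 o.------..BBBBBB---BBB----BBBBBB.------co
256 oo------..BBoB----BB-BB----B-BBB.-------o
262 oo---------BB------------------B--------o
268 -----------------------------------------
274 -----------------------------------------
280 -----------------------------------------
286 -----------------------------------------
292 -----------------------------------------
298 o.-----.BBBBBBBBBBBBBBBBBBBBBBBBB..----.o
304 o..----.BBBBBBBBBBBBBBBBBBBBBBBBB..----.-
310 ...----.BBBBBBBBBBBBBBBBBBBBBBB-BB.----..
316 ...----B-oooBBBBBBBBBBBBBBcBBBoooB.----..
322 ...----Booo-BBBBBBBBBBBBBBBBBBoooBc---...
```

Request:
arm_command --gripper '[50,50,50,50,50]' --pt "-0.16 0 0.08" --pt "-0.16 0 0.1" --pt "-0.16 0 0.12" --pt "-0.16 0 0.12" --pt "-0.16 0 0.12" --twist '[0,0,0,0,0]'

```text
time: 37.05
tool_pos: [568.6, -173.3, 48.3]
tcp_rot: [3.141, -0.003, 1.665]
contact_force: [-7.2, 12.9, 23.3]
grip_width: 59.4
finger_force: 30.0
```

```bash
python3 - <<'E'
from h import *
o=get_obs();print(o['tool_pos'],o['time'],o['contact_force'])
asc(capture('wrist'),196,110,440,328,8)
E
```

```text
[ 568.58695597 -173.29314223   48.2600718 ] 37.05 [-7.19173164 12.89603544 23.33283979]
110 cccc...................cccccccc
118 cccc.............-....-cccccccc
126 cccc...................cccccccc
134 cccc...........---..---cccccccc
142 cccc..................-cccccccc
150 cccc....Booo-BooooBoooBcccccccc
158 cccc....BBBBBBBBBBBBBBBcccccccc
166 cccc....BooBBBBBBBBB-oBcccccccc
174 cccc....BBBBBBB+BBBBBBBcccccccc
182 cccc....BBBBBBBBBBBBBBBcccccccc
190 cccc....BBBBBBBBBBBBBBBcccccccc
198 cccc....BB-++BB-BB+++BBcccccccc
206 ccccc..-BBBB++BBB++BBBBcccccccc
214 ccccc..BB+BBB+++++BBBoBBccccccc
222 ccccc..BBBBBBB+++BBBBBBBccccccc
230 ccccc.-BBB-BB+++++BBBBBB-cccccc
238 .cc----BBBBB---B---BBBBB----cc.
246 .c-----BBBB---B-BB--BBBB-----c.
254 o.----.BBB---BBBBBB++BBB.-----o
262 oo-----BB-------B---B---------o
270 -------------------------------
278 -------------------------------
286 -------------------------------
294 o-----BBBBBBBBBBBBBBBBBBB-----o
302 o.---.BBBBBBBBBBBBBBBBBBB----.o
310 ..---.BBBBBBBBBBBBBBBBBBB.---..
318 ..---.-ooBBBBBBBBBBBBB-ooB---..
326 ..---oooooooooooooooooooooooooo
```

Request:
arm_command --gripper '[50,50,50,50,50]' --pt "0 0 0.08" --pt "0 0 0.08" --pt "0 0 0.08" --pt "0 0 0.08" --pt "0 0 0.04" --twist '[0,0,0,0,0]'

```text
time: 37.72
tool_pos: [569.4, -177.4, 43.1]
tcp_rot: [3.138, 0.005, 1.666]
contact_force: [-14.6, -1.3, 37.4]
grip_width: 59.3
finger_force: 29.9
```

Request:
arm_command --gripper '[50,50,50,50,50]' --pt "0 0 -0.5" --pt "0 0 -1" --pt "0 0 -1" --pt "0 0 -0.5" --pt "0 0 0" --twist '[0,0,0,0,0]'

```text
time: 38.35
tool_pos: [569.0, -175.6, 112.4]
tcp_rot: [3.14, 0.001, 1.665]
contact_force: [0.7, 0.7, -1.2]
grip_width: 59.3
finger_force: 30.0
```

```bash
python3 - <<'E'
from h import *
o=get_obs();print(o['tool_pos'],o['time'],o['contact_force'])
im=capture('wrist');asc(im,196,90,440,328,8)
m=blue(im)
for y in range(100,262,8):
    q=np.nonzero(m[y,180:460])[0]
    if len(q): print(y,q.min()+180,q.max()+180,end='; ')
E
```

```text
[ 569.00953459 -175.56224763  112.40753968] 38.35 [ 0.7488303   0.65151212 -1.1528427 ]
90 cccccc-.........-.--..ccccccccc
98 cccccc...............cccccccccc
106 ccccccc..............cccccccccc
114 ccccccc..............cccccccccc
122 ccccccc..------------cccccccccc
130 ccccccc..............cccccccccc
138 ccccccc......-.......cccccccccc
146 ccccccc.Boo-BoooooBBooBcccccccc
154 ccccccc.BBBBBBBBBBBBB-Bcccccccc
162 ccccccc.BoBBBBBBBBBBBoBcccccccc
170 ccccccc.BBBBBBB-BBBB-BBcccccccc
178 ccccccc.BBBBBBBBBBBBBBBcccccccc
186 ccccccc-BBBBBBBBBBBBBBBcccccccc
194 cccccccBBB-++BB-BB++-BBBccccccc
202 cccccccBBBB-++BBB++-BBBBccccccc
210 cccccccBB-BBB++-++-BB-BBccccccc
218 cccccccBBBBBBB+++BBBBBBBccccccc
226 cccccccBBBBBB-+++-BBBBBBccccccc
234 .cccc--BBBBB++-B--+BBBBB--cccc.
242 .cc----BBBB---B-B---BBBB----cc.
250 oc-----BBB---BBBBB---BBBB----co
258 oo----BBBBB-BBBBBBB-BBBBB-----o
266 -------------------------------
274 -------------------------------
282 -------------------------------
290 -------------------------------
298 o.---.BBBBBBBBBcBBBBBBBBB----.o
306 o.---.BBBBBBBBBBBcBBBBBBBB---..
314 ..---BBoBBBBBBBBBBBBBBBoBB---..
322 ..---BoooBBBBBBBBBBBBBBooB---..
140 259 362; 148 258 373; 156 257 374; 164 256 375; 172 255 377; 180 254 378; 188 253 379; 196 251 380; 204 250 380; 212 251 382; 220 250 383; 228 249 384; 236 247 386; 244 246 387; 252 244 389; 260 244 389;
```

The board is now solder side up with about 25° still to go, gold end low at tool +x. I'll carry it over the holder and press the low end level on its ledge.

```bash
python3 - <<'E'
from h import *
plan([534.1,133.6,90],105.5,15)
E
```

```text
from [ 568.5 -175.3  111.5] 95.41 delta [-34.4 308.9 -21.5] 10.09
dp [[0.83, -0.01, 0.06], [0.83, -0.0, 0.06], [0.83, 0.0, 0.06], [0.83, 0.02, 0.06], [0.83, 0.02, 0.06]] tw [np.float64(-0.13), np.float64(-0.13), np.float64(-0.14), np.float64(-0.13), np.float64(-0.14)]
dp [[0.83, 0.03, 0.06], [0.83, 0.04, 0.06], [0.83, 0.06, 0.06], [0.82, 0.06, 0.05], [0.82, 0.07, 0.06]] tw [np.float64(-0.13), np.float64(-0.14), np.float64(-0.13), np.float64(-0.14), np.float64(-0.13)]
dp [[0.82, 0.08, 0.05], [0.82, 0.1, 0.06], [0.82, 0.1, 0.05], [0.83, 0.12, 0.06], [0.82, 0.12, 0.05]] tw [np.float64(-0.14), np.float64(-0.13), np.float64(-0.14), np.float64(-0.13), np.float64(-0.14)]
```

Request:
arm_command --gripper '[50,50,50,50,50]' --pt "0.83 -0.01 0.06" --pt "0.83 0 0.06" --pt "0.83 0 0.06" --pt "0.83 0.02 0.06" --pt "0.83 0.02 0.06" --twist '[-0.13,-0.13,-0.14,-0.13,-0.14]'

```text
time: 39.02
tool_pos: [557.1, -70.4, 104.4]
tcp_rot: [3.142, 0.0, 1.725]
contact_force: [0.8, -0.4, -0.8]
grip_width: 59.2
finger_force: 30.0
```

Request:
arm_command --gripper '[50,50,50,50,50]' --pt "0.83 0.03 0.06" --pt "0.83 0.04 0.06" --pt "0.83 0.06 0.06" --pt "0.82 0.06 0.05" --pt "0.82 0.07 0.06" --twist '[-0.13,-0.14,-0.13,-0.14,-0.13]'

```text
time: 39.65
tool_pos: [545.4, 32.0, 97.1]
tcp_rot: [3.141, 0.0, 1.783]
contact_force: [0.1, -0.1, -1.0]
grip_width: 59.3
finger_force: 30.0
```

Request:
arm_command --gripper '[50,50,50,50,50]' --pt "0.82 0.08 0.05" --pt "0.82 0.1 0.06" --pt "0.82 0.1 0.05" --pt "0.83 0.12 0.06" --pt "0.82 0.12 0.05" --twist '[-0.14,-0.13,-0.14,-0.13,-0.14]'

```text
time: 40.28
tool_pos: [534.0, 135.0, 90.3]
tcp_rot: [3.142, 0.0, 1.842]
contact_force: [0.2, -1.0, -0.1]
grip_width: 59.1
finger_force: 30.0
```

Request:
arm_command --gripper '[50,50,50,50,50]' --pt "0 0 0.3" --pt "0 0 0.3" --pt "0 0 0.2" --pt "0 0 0.1" --pt "0 0 0" --twist '[0,0,0,0,0]'

```text
time: 40.9
tool_pos: [535.5, 132.2, 68.6]
tcp_rot: [3.139, 0.001, 1.84]
contact_force: [-0.2, -2.9, 6.0]
grip_width: 58.8
finger_force: 30.0
```

Request:
arm_command --gripper '[50,50,50,50,50]' --pt "-0.02 0 0.1" --pt "-0.02 0 0.1" --pt "-0.02 0 0.1" --pt "-0.02 0 0.1" --pt "-0.02 0 0.1" --twist '[0,0,0,0,0]'

```text
time: 41.52
tool_pos: [537.8, 127.3, 57.6]
tcp_rot: [3.137, 0.006, 1.841]
contact_force: [1.8, -17.7, 14.6]
grip_width: 59.0
finger_force: 30.0
```

```bash
python3 - <<'E'
from h import *
o=get_obs();print(o['tool_pos'],o['time'],o['contact_force'])
im=capture('wrist');asc(im,196,70,440,262,8)
E
```

```text
[537.83394342 127.27819876  57.55776822] 41.525 [  1.81963097 -17.74624344  14.63198511]
70 ccccccc....++++++--...ccccccccc
78 ccccccc....-+++++.....ccccccccc
86 ccccccc--------------.ccccccccc
94 ccccccc--------------.ccccccccc
102 ccccccc--++-------+--.ccccccccc
110 ccccccc--------------.ccccccccc
118 cccccccBoooooooooooooo-cccccccc
126 cccccccBooooooooooooooocccccccc
134 cccccccBBBBBBBBBBBBBBBBBccccccc
142 cccccccBooBBBBBBBBBBBooBccccccc
150 cccccccBoBBBBBBBBBBBBBBBccccccc
158 cccccccBBBBBBBBBBBBBBBBBccccccc
166 cccccccBBBBBBBBBBBBBBBBBccccccc
174 cccccccBBBBBBBBBBBBBBBBBccccccc
182 cccccccBBBB+BBBBBBB+BBBBccccccc
190 cccccccBBB+++BB-BB++-BBBccccccc
198 cccccccBBBB+++BBB++-BBBBccccccc
206 cccccccBBBBB+++-++-BBBBBccccccc
214 cccccccBBBBBB++++-BBBBBBccccccc
222 ccccccBBBBBBBB+++BBBBBBBccccccc
230 ccccccBBBBBBB+++++BBBBBBBcccccc
238 .cc---BBBBBB---B---BBBBBB---cc.
246 .c----BB-BB---B-B---BB-BB----c.
254 o-----BBBB++-BBBBBB+-BBBB-----o
```

Request:
arm_command --gripper '[50,50,50,50,50]' --pt "-0.15 0 0" --pt "-0.15 0 0.05" --pt "-0.06 0 0.1" --pt "-0.05 0 0.1" --pt "-0.03 0 0.1" --twist '[0,0,0,0,0]'

```text
time: 42.2
tool_pos: [537.8, 120.5, 46.4]
tcp_rot: [-3.141, 0.0, 1.842]
contact_force: [1.7, -2.4, 3.2]
grip_width: 59.2
finger_force: 30.0
```

```bash
cat >> h.py <<'E'
def gold():
    o=get_obs();im=capture('wrist');m=blue(im)
    w=[np.ptp(np.nonzero(m[y,180:460])[0]) if m[y,180:460].sum()>40 else 0 for y in range(400)]
    y=next(y for y in range(60,300) if min(w[y+14:y+20])>90)
    g=cv2.cvtColor(im,cv2.COLOR_RGB2HSV).astype(int);go=(g[...,0]>10)&(g[...,0]<30)&(g[...,1]>90)&(g[...,2]>70)
    r=[k for k in range(60,250) if go[k,250:390].sum()>50];y0=min(r) if r else y
    C=get_calibration('wrist');M=np.array(C['mtx']);d=M[0,0]*60/w[y+16]
    t=np.array(C['mount'])@[0,(y0-M[1,2])*d/M[1,1],d,1]
    print('gold row',y0,'w',w[y+16],'tool',t[:3].round(1),'droop',np.degrees(np.arctan2(t[2]+13.5,t[0])).round(1),o['tool_pos'].round(1),o['contact_force'].round(1),o['time'])
E
python3 -c "
from h import *
gold()"
```

```text
gold row 104 w 139 tool [69.9  0.4 -8. ] droop 4.5 [537.8 120.5  46.4] [ 1.7 -2.4  3.2] 42.2
```

Request:
arm_command --gripper '[50,50,50,50,50]' --pt "0 0 0.06" --pt "0 0 0.04" --pt "0 0 0.02" --pt "0 0 0" --pt "0 0 0" --twist '[0,0,0,0,0]'

```text
time: 42.88
tool_pos: [538.1, 119.8, 43.9]
tcp_rot: [3.141, 0.001, 1.842]
contact_force: [0.8, -7.2, 5.5]
grip_width: 59.0
finger_force: 30.0
```

```bash
python3 -c "
from h import *
gold();im=capture('wrist');asc(im,196,60,440,340,8)
m=blue(im)
for y in range(80,340,12):
    q=np.nonzero(m[y,180:460])[0]
    if len(q): print(y,q.min()+180,q.max()+180,end='; ')
"
```

```text
gold row 101 w 142 tool [ 71.1   0.4 -10.8] droop 2.2 [538.1 119.8  43.9] [ 0.8 -7.2  5.5] 42.875
60 ccccccc.....+++-++.....cccccccc
68 ccccccc---------------.cccccccc
76 ccccccc--+---------+--.cccccccc
84 ccccccc--++--------+--.cccccccc
92 ccccccc---------------.cccccccc
100 cccccccBBBBBBBBBBBBBBBBBccccccc
108 ccccccc-BB-oooooooo-BBB-ccccccc
116 ccccccc-BBB+ooooooo-BBBoccccccc
124 cccccccBoBBBBBBBBBBBBBo-Bcccccc
132 ccccccBooBBBBBBBBBBBBBooBcccccc
140 ccccccBB-BBBBBBBBBBBBBBBBcccccc
148 ccccccBBBBBBBBB-BBBBBBBBBcccccc
156 ccccccBBBBBBBBBBBBBBBBBBBcccccc
164 ccccccBB-BBBBBBoBBBBBB+BBcccccc
172 ccccccBBBBBBBBBBBBBBBBBBBcccccc
180 ccccccBBBB++BBBBBBB++BBBBcccccc
188 ccccccBBBB+++BB-BB+++BBBBcccccc
196 ccccccBBBBB+++BBB+++BBBBBcccccc
204 ccccccBB+BBB+++++++BBBoBBcccccc
212 ccccccBBBBBBB+++++BBBBBBBcccccc
220 ccccccBBBBBBBB+++BBBBBBBBcccccc
228 ccccccBBB+BBB+++++BBB+BBBcccccc
236 .ccc--BBBBBB-++B+++BBBBBB--ccc.
244 .cc---BBBBB-+-B-B-+-BB-BB----c.
252 o.----BBBB-+-BBBBB-+-BBBB-----o
260 oo----BBBB+-BBBBBBB++BBBB-----o
268 -------------------------------
276 -------------------------------
284 -------------------------------
292 -------------------------------
300 o.---.BBBBBBBBBBBBBBBBBBB.---.o
308 ..---.BBBBBBBBBBBBBBBBBBB.---..
316 ..---.BBBBBBBBBBBBBBBBBBB.---..
324 ..---c-o---------------o-c---oo
332 ...............................
104 245 387; 116 245 387; 128 244 388; 140 244 388; 152 244 389; 164 244 389; 176 243 389; 188 243 390; 200 243 390; 212 242 391; 224 242 391; 236 242 392; 248 241 392; 260 240 394; 296 240 394; 308 240 394; 320 239 394;
```

The geometry, recomputed from board widths: the board is tilted 24°, its gold end against the lip on the knob-side ledge, and its centre about 27 mm ahead of the pads. I'll ease the grip so the other end settles onto its ledge, then regrip at the middle.

Request:
arm_command --gripper '[58.6,58.8,59.0,59.2,59.4]' --pt "0 0 0" --pt "0 0 0" --pt "0 0 0" --pt "0 0 0" --pt "0 0 0" --twist '[0,0,0,0,0]'

```text
time: 43.6
tool_pos: [538.1, 119.9, 43.7]
tcp_rot: [3.142, 0.001, 1.842]
contact_force: [1.6, -6.8, 4.2]
grip_width: 59.8
finger_force: 14.6
```

```bash
cat >> h.py <<'E'
def plane():
    o=get_obs();im=capture('wrist');m=blue(im);C=get_calibration('wrist');M=np.array(C['mtx']);T=np.array(C['mount']);out=[]
    for y in range(40,330,4):
        q=np.nonzero(m[y,180:460])[0]
        if len(q)>30 and np.ptp(q)>90 and not 262<y<296:
            d=M[0,0]*60/np.ptp(q);c=(q.min()+q.max())/2+180
            out.append((T@[(c-M[0,2])*d/M[0,0],(y-M[1,2])*d/M[1,1],d,1])[:3])
    out=np.array(out);f=np.polyfit(out[:,0],out[:,2],1)
    print('x range',out[:,0].min().round(1),out[:,0].max().round(1),'y',np.median(out[:,1]).round(1),'tilt',np.degrees(np.arctan(f[0])).round(1),'z at x=0',f[1].round(1),o['tool_pos'].round(1),'grip',round(o['grip_width'],2),round(o['finger_force'],1),o['time'])
    return im
E
python3 -c "
from h import *
plane()"
```

```text
x range -10.9 71.5 y 0.2 tilt 23.7 z at x=0 -41.5 [538.1 119.9  43.7] grip 59.81 14.6 43.6
```

Request:
arm_command --gripper '[59.5,59.6,59.7,59.75,59.8]' --pt "0 0 0" --pt "0 0 0" --pt "0 0 0" --pt "0 0 0" --pt "0 0 0" --twist '[0,0,0,0,0]'

```text
time: 44.28
tool_pos: [537.9, 119.9, 43.5]
tcp_rot: [-3.141, 0.001, 1.842]
contact_force: [1.6, -5.4, 2.5]
grip_width: 59.7
finger_force: 4.8
```

```bash
python3 -c "
from h import *
plane()"
```

```text
x range -10.9 71.5 y 0.2 tilt 23.9 z at x=0 -41.8 [537.9 119.9  43.5] grip 59.69 4.8 44.275
```

Request:
arm_command --gripper '[59.84,59.88,59.9,59.92,59.94]' --pt "0 0 0" --pt "0 0 0" --pt "0 0 0" --pt "0 0 0" --pt "0 0 0" --twist '[0,0,0,0,0]'

```text
time: 44.95
tool_pos: [537.6, 120.8, 43.5]
tcp_rot: [-3.141, -0.0, 1.842]
contact_force: [0.9, -2.0, 0.5]
grip_width: 60.2
finger_force: 1.4
```

```bash
python3 -c "
from h import *
plane()"
```

```text
x range -10.9 69.9 y 0.4 tilt 23.9 z at x=0 -41.5 [537.6 120.8  43.5] grip 60.24 1.4 44.95
```

Next small steps until it settles, then open.

Request:
arm_command --gripper '[59.97,60.0,60.03,60.06,60.1]' --pt "0 0 0" --pt "0 0 0" --pt "0 0 0" --pt "0 0 0" --pt "0 0 0" --twist '[0,0,0,0,0]'

```text
time: 45.62
tool_pos: [537.8, 120.7, 43.7]
tcp_rot: [-3.141, 0.0, 1.842]
contact_force: [-0.6, 0.5, 0.3]
grip_width: 60.1
finger_force: 0.1
```

Request:
arm_command --gripper '[60.3,60.6,61,62,64]' --pt "0 0 0" --pt "0 0 0" --pt "0 0 0" --pt "0 0 0" --pt "0 0 0" --twist '[0,0,0,0,0]'

```text
time: 46.25
tool_pos: [537.9, 120.6, 43.7]
tcp_rot: [3.142, 0.0, 1.842]
contact_force: [0.4, -0.2, 1.0]
grip_width: 63.9
finger_force: 0.0
```

```bash
python3 -c "
from h import *
asc(plane(),196,60,440,340,8)"
```

```text
x range -31.3 68.2 y 0.2 tilt 0.4 z at x=0 -11.3 [537.9 120.6  43.7] grip 63.9 0.0 46.25
60 ccccccc.....+++-++.....cccccccc
68 ccccccc---------------.cccccccc
76 ccccccc---------------.cccccccc
84 ccccccc--++--------+--.cccccccc
92 ccccccc------------+--.cccccccc
100 ccccccc---------------.cccccccc
108 cccccccBBB-oooooooooBBBBccccccc
116 cccccccBB--ooooooooo-BBBccccccc
124 cccccccBB--oooooooo--BBBccccccc
132 cccccccBoBBBBBBBBBBBBBoBccccccc
140 cccccccoooBBBBBBBBBBB-ooccccccc
148 cccccccBBBBBBBBBBBBBBBBBccccccc
156 cccccccBBBBBBBBBBBBBBBBBccccccc
164 cccccccBBBBBBBBBBBBBBBBBccccccc
172 cccccccBBBBBBBBoBBBBBBBBccccccc
180 cccccccBBBB-BBBBBBB+BBBBccccccc
188 cccccccBBB+++BB+BB+++BBBccccccc
196 cccccccBBBB+++BBB+++BBBBccccccc
204 cccccccBBBBB+++B+++BBBBBccccccc
212 cccccccBBBBBB+++++BBBBBBccccccc
220 cccccccBBBBBBB+++BBBBBBBccccccc
228 ccccccccBBBBB-+++-BBBBBB-cccccc
236 ccc----BBBBB---B---BBBBB----ccc
244 cc----.BBBB++-BBBB--BBBB.----cc
252 .-----.BBBB--BBBBBB-BBBB.-----c
260 o----...BB-BBBB-BBBB-BBB..-----
268 -------------------------------
276 -------------------------------
284 -------------------------------
292 -------------------------------
300 .---..ccBoBBBBBBBBBBBoocc..---.
308 .---..ccBoBBBBBBBBBBBoBccc.---.
316 .----cccc++++-+-+++++ccccc----.
324 .---ccccc------------cccccc---o
332 ...............................
```

The board lies flat in the holder, solder side up (0.4°), its middle 18.5 mm ahead. Regrip at the centre and lift.

Request:
arm_command --gripper '[75,80,80,80,80]' --pt "0 0 0" --pt "0.3 0 0" --pt "0.3 0 0.1" --pt "0.14 0 0.14" --pt "0 0 0" --twist '[0,0,0,0,0]'

```text
time: 46.92
tool_pos: [532.5, 138.9, 37.2]
tcp_rot: [-3.141, -0.0, 1.842]
contact_force: [-0.4, 0.5, 0.1]
grip_width: 79.7
finger_force: 0.0
```

Request:
arm_command --gripper '[70,62,50,50,50]' --pt "0 0 0" --pt "0 0 0" --pt "0 0 0" --pt "0 0 0" --pt "0 0 0" --twist '[0,0,0,0,0]'

```text
time: 47.55
tool_pos: [533.0, 138.3, 37.8]
tcp_rot: [3.141, 0.0, 1.841]
contact_force: [0.3, -1.2, 1.2]
grip_width: 58.8
finger_force: 30.0
```

```bash
python3 -c "
from h import *
plane()"
```

```text
x range -31.0 50.4 y 0.2 tilt -0.2 z at x=0 -16.8 [533.  138.3  37.8] grip 58.78 30.0 47.55
```

Request:
arm_command --gripper '[50,50,50,50,50]' --pt "0 0 -0.2" --pt "0 0 -0.5" --pt "0 0 -0.9" --pt "0 0 -0.9" --pt "0 0 -0.9" --twist '[0,0,0,0,0]'

```text
time: 48.22
tool_pos: [533.0, 138.5, 124.3]
tcp_rot: [3.141, 0.0, 1.842]
contact_force: [0.2, 0.2, -1.0]
grip_width: 58.7
finger_force: 30.0
```

Request:
arm_command --gripper '[50,50,50,50,50]' --pt "0 0 -0.8" --pt "0 0 -0.5" --pt "0 0 -0.2" --pt "0 0 0" --pt "0 0 0" --twist '[0,0,0,0,0]'

```text
time: 48.85
tool_pos: [532.5, 138.4, 159.4]
tcp_rot: [-3.14, -0.0, 1.842]
contact_force: [0.4, 0.7, -0.6]
grip_width: 58.8
finger_force: 30.0
```

Request:
arm_command --gripper '[50,50,50,50,50]' --pt "0 0 0" --pt "0 0 0" --pt "0 0 0" --pt "0 0 0" --pt "0 0 0" --twist '[0,0,0,0,0]'

```text
time: 49.48
tool_pos: [532.9, 138.5, 160.2]
tcp_rot: [3.142, 0.0, 1.842]
contact_force: [0.2, 0.2, -0.7]
grip_width: 58.8
finger_force: 30.0
```

```bash
python3 -c "
from h import *
plane();print(np.abs(get_obs()['dq']).max())"
```

```text
x range -31.0 50.3 y 0.3 tilt -0.1 z at x=0 -16.7 [532.9 138.5 160.2] grip 58.81 30.0 49.475
0.0013608292077940118
```

Level, still, and about 177 mm up over the holder. Handing in.

```bash
python3 -c "
from plant import *
print(close_job())"
```

```text
the job is handed in; nothing more can be done
None
```

The board was handed in turned over: solder side up, level to about 0.1°, still, and gripped at its middle about 177 mm above the bench over its holder; no verdict came back, and I did not re-measure the fan, jar and screwdriver.

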